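# Screwdrivers back into the sloped shadow-foam rest

### The arm

A 6-joint arm with a two-finger parallel gripper is mounted at the origin on a cart in front of the work surface, level with it; the furniture and walls round the work are solid. World frame = base frame: x ahead of the robot, y to its left, z up, the work surface at z = 0. Lengths are in m, angles in rad, forces in N, time in s.
With the tool pointing down it reaches from about 0.4 to 0.825 m from the base axis. Payload 7 kg.
Tool frame: the origin (TCP) lies at the very end of the fingers, on their centre line; the grasp point (between the pads) lies arm.hold_point_z behind it (arm.hold_point_z is the distance from the TCP to the grasp point, in m); z points along the fingers, y is the line along which they close (so a half turn about z gives the same grasp; the last joint's range is limited). The gripper opens to 88 mm and grips with 3 to 60 N. Pads are 19 mm wide; open, the fingers measure 130 mm over their backs; the gripper's body (78 mm by 193 mm) begins 47 mm behind the grasp point.
Start: joints at [-0.829, 0.359, 0.012, 0, -1.224, -0.288], TCP at [0.296, -0.607, 0.227] pointing down, gripper open.
Joint ranges: [-3.07, 3.07], [-1.43, 2.12], [-1.02, 1.25], [-3.03, 1.67], [-3.05, -0], [-3.03, 3.03]. Speed limits (rad/s): [2.39, 2.39, 3.01, 3.14, 3.14, 3.14].

### API

Orientations are given as [roll, pitch, yaw] about the fixed x, y, z axes, in that order (R = Rz(yaw) Ry(pitch) Rx(roll)).
In Python, from station import arm gives the robot as it stands.
- The arm moves only by the shell command python3 -m creep 'ROWS' [FORCE]. ROWS is a JSON list of rows, 1 to 20 of them, each of 5 numbers: the finger opening in m, then dx, dy, dz in m, then a turn about the tool's z in rad; each row is the pose to reach, as a shift and turn from the pose commanded when the command began, along the tool's axes at that moment; what a row does not reach only later rows make up. A row lasts 1/12 s, in which the tool goes at most 0.0417 m and 0.125 rad, less where a joint would pass 70% of its speed; a pose out of reach is approached as far as the arm can. The fingers move at their own pace and stop on an object; FORCE is the grip in N (left out, the last holds). Time passes only in rows, so rows that do not move let the fingers close. It prints the time, the measured TCP pose, the force, the opening and the grip force at its end.
- arm.get_state(): the state, without advancing time (a new reading comes with each control period).
- arm.grab_frame(name): name is "scene" or "top"; returns the picture (400x640x3 uint8, red, green, blue); there is no depth.
- arm.camera_params(name): a dict with "fx", "fy", "cx", "cy" (pixels), "T" (4x4, takes a point from camera to world coordinates). Camera axes: x right, y down, z forward; pixel columns grow to the right and rows downward; lengths in m; the calibration is good to about 2 mm. A picture is of the moment at which its call begins. camera_params takes no time and is no camera call.
- arm.job_done(): hands the job in; it is judged then, once.
The state is a dict: "t": time; "q": joint angles; "qd": joint speeds; "joint_efforts": joint torques, N m; "eef_pos": TCP position; "ee_rot": TCP orientation; "force": force on the tool from outside, world axes, zero at the start; "moment": the same for the moment, N m; "width": finger opening in m; "gripper_force": force on a finger pad.
Only numpy, scipy, OpenCV 4.12 (cv2) and the standard library are available. Lean on these libraries where they do the work, as an engineer would, in place of code of your own. Each camera call takes 0.05 s, during which the arm holds its last target. There are 200 camera calls.

### The job

The repair is finished: put the four screwdrivers back on the sloped tool rest, each lying down in the foam cut-out of its own colour, with the end of its handle against the cleat at the low edge and the blade pointing up the slope. The red-handled one belongs in the red cut-out, the short one with the yellow cap in the yellow, the thick black one in the blue and the slim black one in the white. Leave the blue marker and the tweezers where they lie.

Things in the scene. Friction and masses are not known exactly. Their poses are not given: they have to be found in the camera images.
- driver_red_grip (a point): screwdriver with a RED handle, the only red one; 120 mm long over all, handle 69 mm long and 14 mm thick, about 40 g. Lies flat, handle roughly towards the robot. The point is on its long axis, 31 mm from the butt end of the handle (good place to grip across), 6.3 mm above what the handle lies on. +y runs from handle to blade tip; it is round and may roll about that axis.
- driver_capped_grip (a point): SHORT screwdriver with a black handle that ends in a YELLOW cap; 96 mm long over all, handle 59 mm long and 15 mm thick, about 40 g. Lies flat, handle roughly towards the robot. The point is on its long axis, 31 mm from the butt end of the handle (good place to grip across), 7.0 mm above what the handle lies on. +y runs from handle to blade tip; it is round and may roll about that axis.
- driver_thick_grip (a point): screwdriver with the THICK black handle (no yellow); 125 mm long over all, handle only 48 mm long and 19 mm thick, long bare shank, about 40 g. Lies flat, handle roughly towards the robot. The point is on its long axis, 31 mm from the butt end of the handle (good place to grip across), 8.9 mm above what the handle lies on. +y runs from handle to blade tip; it is round and may roll about that axis.
- driver_slim_grip (a point): screwdriver with the SLIM black handle (no yellow); 118 mm long over all, handle 64 mm long and 11 mm thick, thin shank, about 40 g. Lies flat, handle roughly towards the robot. The point is on its long axis, 31 mm from the butt end of the handle (good place to grip across), 5.1 mm above what the handle lies on. +y runs from handle to blade tip; it is round and may roll about that axis.
- cutout_red (a point): cut-out with a RED bottom, a foam lane of the rest. Grey fixed stand, 0.27 m wide; top slopes 22 degrees, low edge to the robot. Point: on the coloured bottom, lane's middle, at the cleat's inner face; +x up the lane, +y across, +z square to the slope. Handle trough 18 mm wide below, 29 above; past x = 77 mm the shank trough, 14 and 26. Tool home: grip point at x = 31, z = 6.3 mm.
- cutout_yellow (a point): cut-out with a YELLOW bottom, a foam lane of the rest. Frame as for the red one (x up the 140 mm long lane from the cleat, z square to the slope). Lanes lie 64 mm apart, in varying order; black foam stands 8 mm above the bottoms. Handle trough 19 mm wide below, 30 above; past x = 67 mm the shank trough, 14 and 26. Tool home: grip point at x = 31, z = 7.0 mm.
- cutout_blue (a point): cut-out with a BLUE bottom, a foam lane of the rest. Frame as for the red one. Aluminium cleat along the low edge, 5 mm thick, its top 13 mm above the bottoms. From x = 13 to 49 mm no lane has foam: a finger notch right across the rest. Handle trough 23 mm wide below, 34 above; past x = 56 mm the shank trough, 14 and 26. Tool home: grip point at x = 31, z = 8.9 mm.
- cutout_white (a point): cut-out with a WHITE bottom, a foam lane of the rest. Frame as for the red one (x up the lane from the cleat). Thin end cheeks stand 12 mm above the bottoms; the rest's top edge is about 85 mm above the table. Handle trough 15 mm wide below, 26 above; past x = 72 mm the shank trough, 14 and 26. Tool home: grip point at x = 31, z = 5.1 mm.
- marker: blue marker pen, 133 x 15 x 15 mm, loose, lying among the screwdrivers; not to be moved. Origin: middle of its underside; its length is along its y axis.
- tweezers_loose: steel tweezers, 155 x 14 x 10 mm, loose, lying crosswise behind the screwdrivers; not to be moved. Origin: middle of the underside; length along its y axis.

How it is judged:
By the outcome, as a careful person would: the job done as asked, in the order asked, and still so for the second after the job is handed in, with the robot touching nothing.
It also fails if it takes over 106 s, if anything falls off the work surface, if the arm or the gripper's body presses on something with over 40 N, if the wrist force passes 120 N, or if a joint passes its speed limit or range.

## Working session

There is one attempt and no reset: what is moved stays moved. The work goes in short steps, Python scripts to look and compute and a shell command to move; the robot and the scene stay as the last step left them, time stands still between calls to the robot, and variables do not carry over. Pictures are saved under pics/ and viewed, at most 14 in all, crops included, and the job is handed in when it is done.

```bash
mkdir -p pics; ls; python3 - <<'E'
from station import arm
import cv2,numpy as np
np.set_printoptions(precision=4,suppress=True)
for n in("scene","top"):
    cv2.imwrite(f"pics/{n}0.png",cv2.cvtColor(arm.grab_frame(n),cv2.COLOR_RGB2BGR)); p=arm.camera_params(n); print(n,p)
print(arm.get_state(),arm.hold_point_z)
E
```

```text
pics
scene {'fx': 414.612375375323, 'fy': 414.612375375323, 'cx': 321.68006937538667, 'cy': 203.36101989191872, 'T': array([[-0.7712, -0.3398,  0.5383, -0.0024],
       [-0.6365,  0.421 , -0.6462,  0.5229],
       [-0.007 , -0.841 , -0.541 ,  0.5723],
       [ 0.    ,  0.    ,  0.    ,  1.    ]])}
top {'fx': 383.80257955848566, 'fy': 383.80257955848566, 'cx': 320.78945521976357, 'cy': 202.47534726128612, 'T': array([[-0.0226, -0.9978,  0.0617,  0.4526],
       [-0.9997,  0.0226, -0.0014, -0.0652],
       [-0.    , -0.0617, -0.9981,  1.1568],
       [ 0.    ,  0.    ,  0.    ,  1.    ]])}
{'t': 0.1, 'q': array([-0.8289,  0.3593,  0.0112, -0.0003, -1.2241, -0.2881]), 'qd': array([ 0.0001,  0.0002,  0.0025,  0.0011,  0.0006, -0.0004]), 'joint_efforts': array([  0.0003, -58.4163,  29.375 ,   7.0154,   0.0102,  -0.0001]), 'eef_pos': array([ 0.2957, -0.6063,  0.2257]), 'ee_rot': array([ 3.1401, -0.0002, -2.6879]), 'force': array([0.3826, 0.5516, 0.315 ]), 'moment': array([0.001 , 0.0156, 0.0293]), 'gripper_force': 0.0, 'width': 0.08750840454846898} 0.0188
```

View pics/scene0.png

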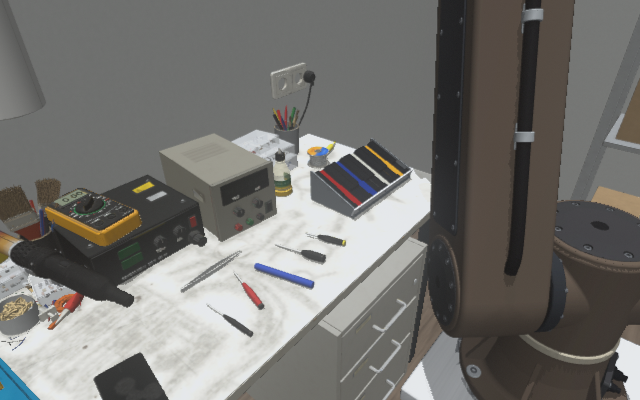

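View pics/top0.png

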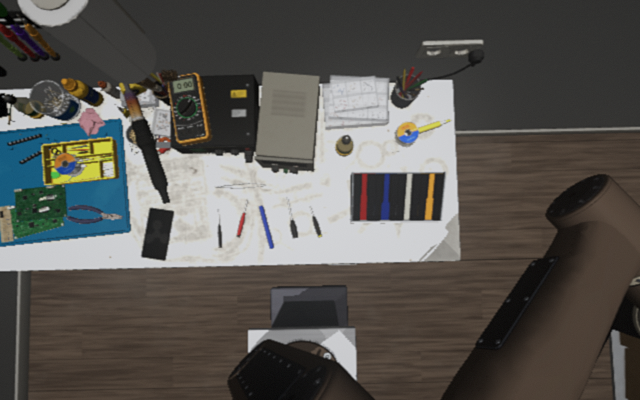

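The scene picture shows drivers in the middle (slim 230,320; red 250,290; thick 305,252; capped 330,240) and the marker at (284,275). The top picture shows slim at (220,230), red (242,220), marker (265,227), thick (293,220) and capped (316,222). The rest is at (351–444,172–220) with lanes in the order red, blue, white, yellow. I'll zoom in next.

```bash
python3 - <<'E'
import cv2,numpy as np
t=cv2.imread("pics/top0.png");s=cv2.imread("pics/scene0.png")
a=cv2.resize(t[165:255,205:455],None,fx=3.2,fy=3.2,interpolation=cv2.INTER_NEAREST)
b=cv2.resize(s[135:345,175:425],None,fx=1.4*1,fy=1.4,interpolation=cv2.INTER_NEAREST)
o=np.zeros((a.shape[0]+b.shape[0]+4,800,3),np.uint8);o[:a.shape[0],:a.shape[1]]=a;o[a.shape[0]+4:,:b.shape[1]]=b
c=cv2.resize(s[130:220,305:415],None,fx=3.2,fy=3.2,interpolation=cv2.INTER_NEAREST)
o[a.shape[0]+4:a.shape[0]+4+c.shape[0],400:400+c.shape[1]]=c
cv2.imwrite("pics/zoom0.png",o);print(o.shape)
E
```

```text
(586, 800, 3)
```

View pics/zoom0.png

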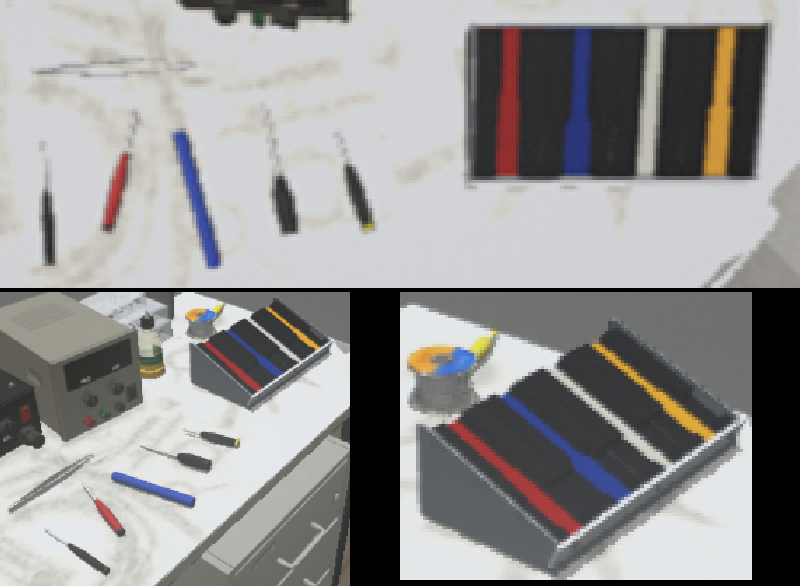

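```bash
cat > h.py <<'E'
import cv2,numpy as np
from station import arm
np.set_printoptions(precision=4,suppress=True)
def ray(n,uv):
    p=arm.camera_params(n);T=p['T'];d=T[:3,:3]@np.array([(uv[0]-p['cx'])/p['fx'],(uv[1]-p['cy'])/p['fy'],1.])
    return T[:3,3],d/np.linalg.norm(d)
def onz(n,uv,z):
    o,d=ray(n,uv);return o+d*(z-o[2])/d[2]
def tri(a,b):
    (o1,d1),(o2,d2)=ray("top",a),ray("scene",b)
    s=np.linalg.lstsq(np.c_[d1,-d2],o2-o1,rcond=None)[0]
    p,q=o1+d1*s[0],o2+d2*s[1];return (p+q)/2,np.linalg.norm(p-q)
def blob(n,img,roi,kind):
    """mask pixels in roi -> Nx2 (u,v)"""
    u0,v0,u1,v1=roi;c=img[v0:v1,u0:u1].astype(int);h=cv2.cvtColor(c.astype(np.uint8),cv2.COLOR_RGB2HSV).astype(int)
    H,S,V=h[...,0],h[...,1],h[...,2]
    m={'red':((H<10)|(H>170))&(S>120)&(V>60),'blue':(H>105)&(H<130)&(S>120)&(V>60),'yellow':(H>12)&(H<35)&(S>120)&(V>90),
       'white':(S<40)&(V>140),'dark':V<105}[kind].astype(np.uint8)
    k,l,st,_=cv2.connectedComponentsWithStats(m,connectivity=8)
    i=1+np.argmax(st[1:,4]);vv,uu=np.nonzero(l==i);return np.c_[uu+u0,vv+v0].astype(float)
E
python3 - <<'E'
from h import *
t=arm.grab_frame("top");s=arm.grab_frame("scene")
D=dict(red=('red',(230,195,255,245),(230,270,270,312),.0063,.069),capped=('dark',(305,205,326,240),(303,230,350,250),.007,.059),
 thick=('dark',(282,190,303,240),(272,243,330,265),.0089,.048),slim=('dark',(212,205,228,250),(205,303,256,340),.0051,.064))
for k,(c,rt,rs,z,L) in D.items():
  for n,im,r in(("top",t,rt),("scene",s,rs)):
    P=blob(n,im,r,c);W=np.array([onz(n,p,z) for p in P])[:,:2]
    m=W.mean(0);ax=np.linalg.svd(W-m)[2][0];ax*=np.sign(ax[0]);x=(W-m)@ax;y=(W-m)@[-ax[1],ax[0]]
    b=np.percentile(x,1);print(k,n,len(P),'mean',m,'butt',m+ax*b,'len',np.ptp(x),'wid',4*y.std(),'yaw',np.arctan2(ax[1],ax[0]),'grip',m+ax*(b+.031))
R=dict(red=((353,168,372,225),(312,160,362,210)),blue=((375,168,397,225),(335,155,382,200)),white=((400,174,414,219),(350,150,394,180)),yellow=((420,168,440,225),(360,136,405,182)))
for k,(rt,rs) in R.items():
  P=blob("top",t,rt,k);S=blob("scene",s,rs,k)
  v=P[:,1];tl=[P[v==v.max()-j].mean(0) for j in(0,1)];tu=P[v==v.min()].mean(0)
  w=S[:,0];su=S[w<=w.min()+1].mean(0);sl=S[w>=w.max()-1].mean(0)
  rows=[(int(r),int((v==r).sum()),P[v==r,0].mean()) for r in np.unique(v)]
  print(k,'top up',tu,'lo',tl,'scene up',su,'lo',sl,'triU',*tri(tu,su),'triL',*tri(tl[0],sl))
  print([(a,b,round(c,1)) for a,b,c in rows[::5]])
E
```

```text
red top 54 mean [0.463  0.1744] butt [0.4351 0.1817] len 0.062128267379183574 wid 0.009018468201959548 yaw -0.2582819566051672 grip [0.4651 0.1738]
red scene 123 mean [0.4628 0.1734] butt [0.4353 0.181 ] len 0.06492749906289756 wid 0.011314236353100077 yaw -0.2697173530989249 grip [0.4652 0.1728]
capped top 68 mean [ 0.4543 -0.0516] butt [ 0.43   -0.0589] len 0.05381925596258239 wid 0.012966620012256003 yaw 0.2921056001474474 grip [ 0.4597 -0.05  ]
capped scene 133 mean [ 0.4512 -0.0502] butt [ 0.4254 -0.0566] len 0.058197942056999324 wid 0.02208336477510001 yaw 0.24066138758909483 grip [ 0.4555 -0.0492]
thick top 84 mean [0.446  0.0164] butt [0.423  0.0116] len 0.05205221239465804 wid 0.017184678882469735 yaw 0.20523779483570742 grip [0.4533 0.0179]
thick scene 179 mean [0.4432 0.0173] butt [0.418  0.0125] len 0.055416710466314134 wid 0.026292379783406816 yaw 0.18770354747059773 grip [0.4485 0.0183]
slim top 57 mean [0.4279 0.2375] butt [0.3991 0.2362] len 0.06568352237249271 wid 0.009314010251744305 yaw 0.04410516783828821 grip [0.43   0.2376]
slim scene 170 mean [0.4257 0.2387] bu
[... 1453 characters left out ...]
4(408.5)), (189, 5, np.float64(408.0)), (194, 4, np.float64(407.5)), (199, 5, np.float64(407.0)), (204, 5, np.float64(407.0)), (209, 5, np.float64(407.0)), (214, 5, np.float64(406.0))]
yellow top up [432. 173.] lo [array([427.5, 219. ]), array([428., 218.])] scene up [365.6 146.8] lo [401.3333 173.5   ] triU [ 0.595  -0.388   0.0669] 0.005382198129165389 triL [ 0.4663 -0.3793  0.028 ] 0.0007367187449167868
[(173, 3, np.float64(432.0)), (178, 6, np.float64(431.5)), (183, 6, np.float64(430.5)), (188, 6, np.float64(430.5)), (193, 6, np.float64(430.5)), (198, 8, np.float64(429.5)), (203, 7, np.float64(429.0)), (208, 8, np.float64(428.5)), (213, 8, np.float64(428.5)), (218, 7, np.float64(428.0))]
```

```bash
cat >> h.py <<'E'
def go(x,y,z,yaw,s=None):
    """needed dx dy dz turn in tool axes from the measured pose; yaw = world direction of driver (tool x may be reversed)"""
    s=s or arm.get_state();p=s['eef_pos'];ps=s['ee_rot'][2];d=np.array([x,y,z])-p
    ty=min((yaw+k*np.pi for k in(-2,-1,0,1,2)),key=lambda a:abs(a-ps))
    R=np.array([[np.cos(ps),np.sin(ps),0],[np.sin(ps),-np.cos(ps),0],[0,0,-1]])
    print('t',round(s['t'],2),'pos',p,'yaw',round(ps,3),'-> d',R@d,'turn',round(-(ty-ps),3),'dist',round(float(np.linalg.norm(d)),3))
E
python3 - <<'E'
from h import *
t=cv2.cvtColor(cv2.imread("pics/top0.png"),cv2.COLOR_BGR2RGB)
R=dict(red=(353,168,372,225),blue=(375,168,397,225),white=(400,174,414,219),yellow=(420,168,440,225))
z0=.023
o={}
for k,rt in R.items():
  P=blob("top",t,rt,k);x0=.478
  Q=[]
  for r in np.unique(P[:,1]):
    q=P[P[:,1]==r]
    if len(q)<4: continue
    c=[(q[:,0].min()+q[:,0].max())/2,r];z=z0
    for _ in range(6): w=onz("top",c,z);z=z0+max(0,(w[0]-x0))*np.tan(np.radians(22))
    Q.append(w)
  Q=np.array(Q);a=np.polyfit(Q[:,0],Q[:,1],1);print(k,'x',Q[:,0].min(),Q[:,0].max(),'yaw',a[0],'y at x=.505',np.polyval(a,.505),'y at .478',np.polyval(a,.478))
go(.465,.1735,.12,-.262)
E
```

```text
red x 0.47100812840298 0.5980813181426228 yaw -0.017106069653888386 y at x=.505 -0.19044449759413723 y at .478 -0.18998263371348223
blue x 0.4725220609118293 0.5966764566845008 yaw -0.019914625996937965 y at x=.505 -0.25441551447814903 y at .478 -0.2538778195762317
white x 0.4710871064469543 0.5953313075280382 yaw -0.02018273060833019 y at x=.505 -0.31834262753051307 y at .478 -0.3177976938040881
yellow x 0.4667039792282361 0.5939542005008113 yaw -0.020944386259284586 y at x=.505 -0.38296050987875185 y at .478 -0.3823950114497512
t 0.2 pos [ 0.2958 -0.6064  0.226 ] yaw -2.688 -> d [-0.494   0.6268  0.106 ] turn 0.716 dist 0.805
```

```bash
python3 -m creep '[[0.04,-0.12,0.16,0,0.2],[0.04,-0.12,0.16,0,0.2],[0.04,-0.12,0.16,0,0.2],[0.04,-0.12,0.16,0,0.2],[0.04,-0.12,0.16,0,0.2],[0.04,-0.494,0.627,0.1,0.716],[0.04,-0.494,0.627,0.1,0.716],[0.04,-0.494,0.627,0.1,0.716],[0.04,-0.494,0.627,0.1,0.716],[0.04,-0.494,0.627,0.1,0.716],[0.04,-0.494,0.627,0.1,0.716],[0.04,-0.494,0.627,0.1,0.716],[0.04,-0.494,0.627,0.1,0.716],[0.04,-0.494,0.627,0.1,0.716],[0.04,-0.494,0.627,0.1,0.716],[0.04,-0.494,0.627,0.1,0.716],[0.04,-0.494,0.627,0.1,0.716],[0.04,-0.494,0.627,0.1,0.716],[0.04,-0.494,0.627,0.1,0.716],[0.04,-0.494,0.627,0.1,0.716]]' 20; python3 -c "
from h import *
go(.465,.1735,.003,-.262)
a=arm.grab_frame('top')[170:270,190:340];b=arm.grab_frame('scene')[200:340,190:350]
a=cv2.resize(a,(750,500))[:, :];b=cv2.resize(b,(640,560))
cv2.imwrite('pics/r1.png',cv2.cvtColor(b,cv2.COLOR_RGB2BGR))"
```

```text
t: 1.87
eef_pos: [0.4632, 0.1681, 0.1277]
ee_rot: [3.141, 0.0, 2.88]
force: [0.2, -1.5, 0.6]
width: 0.0401
gripper_force: 0.0
t 1.87 pos [0.4632 0.1681 0.1277] yaw 2.88 -> d [-0.0003  0.0057  0.1247] turn 0.0 dist 0.125
```

View pics/r1.png

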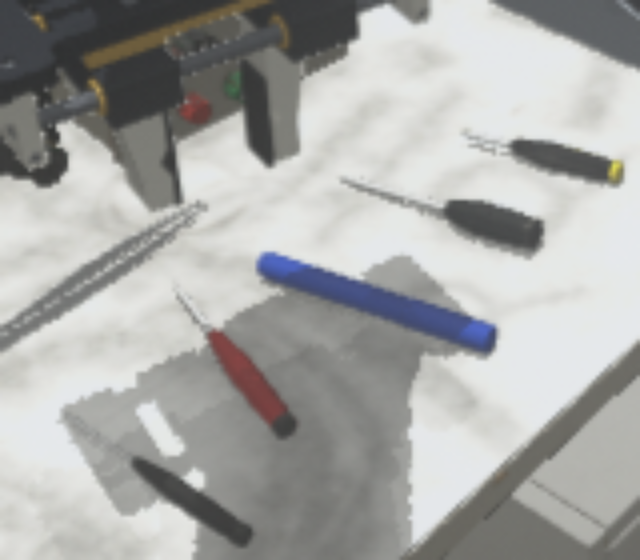

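The picture shows the red driver at (250,385), and its last few mm at the butt are black. Its grip point therefore lies about 5 mm further back than the mask said.

```bash
python3 -m creep '[[0.04,0.005,0,0.1,0],[0.04,0.005,0,0.1,0],[0.04,0.005,0,0.1,0],[0.04,0.005,0,0.1,0],[0.04,0.005,0,0.1,0]]'; python3 -c "
from h import *
go(.46,.1748,.003,-.262)"
```

```text
t: 2.38
eef_pos: [0.4582, 0.1666, 0.0275]
ee_rot: [-3.139, -0.001, 2.88]
force: [0.5, -0.2, 0.9]
width: 0.04
gripper_force: 0.0
t 2.38 pos [0.4582 0.1666 0.0275] yaw 2.88 -> d [0.0004 0.0083 0.0245] turn 0.0 dist 0.026
```

```bash
python3 -m creep '[[0.04,0,0.008,0.01,0],[0.04,0,0.008,0.024,0],[0.04,0,0.008,0.024,0],[0.04,0,0.008,0.024,0]]'; python3 -c "
from h import *
go(.46,.1748,.003,-.262)
s=arm.grab_frame('scene')
cv2.imwrite('pics/r2.png',cv2.cvtColor(cv2.resize(s[230:330,200:330],(780,600)),cv2.COLOR_RGB2BGR))"
```

```text
t: 2.72
eef_pos: [0.4611, 0.1753, 0.0046]
ee_rot: [3.141, 0.001, 2.88]
force: [-0.7, -0.6, 0.1]
width: 0.0403
gripper_force: 0.0
t 2.72 pos [0.4611 0.1753 0.0046] yaw 2.88 -> d [ 0.0009 -0.0008  0.0016] turn -0.0 dist 0.002
```

View pics/r2.png

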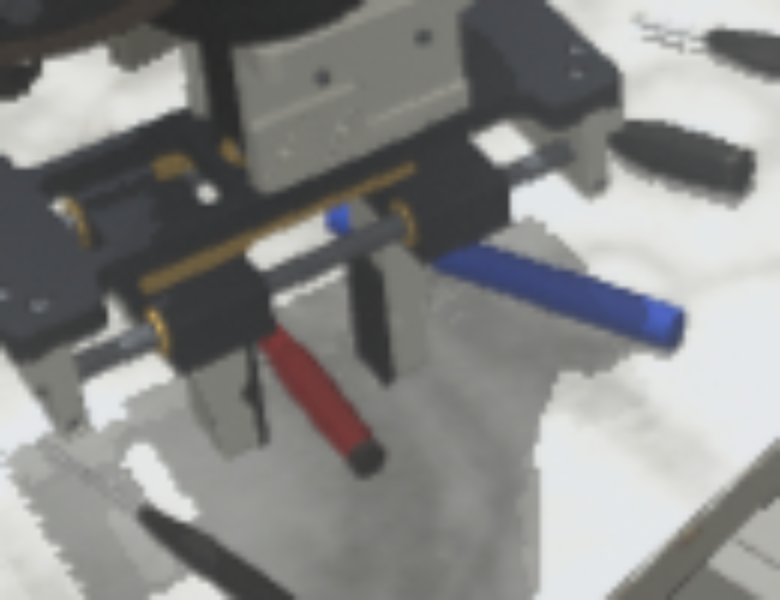

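The picture shows the fingers astride the red handle (310,390), clear of the marker. Close.

```bash
python3 -m creep '[[0.04,0,0,0.0015,0],[0,0,0,0.0015,0],[0,0,0,0.0015,0],[0,0,0,0.0015,0],[0,0,0,0.0015,0],[0,0,0,0.0015,0],[0,0,0,0.0015,0]]' 15; python3 -m creep '[[0,0,0,-0.04,0],[0,0,0,-0.08,0],[0,0,0,-0.12,0],[0,0,0,-0.12,0]]'; python3 -c "
from h import *
go(.505,-.19,.12,-.018)
s=arm.grab_frame('scene')
cv2.imwrite('pics/r3.png',cv2.cvtColor(cv2.resize(s[150:330,170:410],(780,585)),cv2.COLOR_RGB2BGR))"
```

```text
t: 3.35
eef_pos: [0.4607, 0.1749, 0.0025]
ee_rot: [3.141, 0.0, 2.879]
force: [0.2, -0.3, 1.4]
width: 0.0125
gripper_force: 15.0
t: 3.68
eef_pos: [0.4642, 0.1773, 0.1298]
ee_rot: [3.133, 0.007, 2.881]
force: [1.6, 1.7, 0.4]
width: 0.0122
gripper_force: 15.0
t 3.68 pos [0.4642 0.1773 0.1298] yaw 2.881 -> d [-0.134  -0.3444  0.0098] turn -0.243 dist 0.37
```

View pics/r3.png

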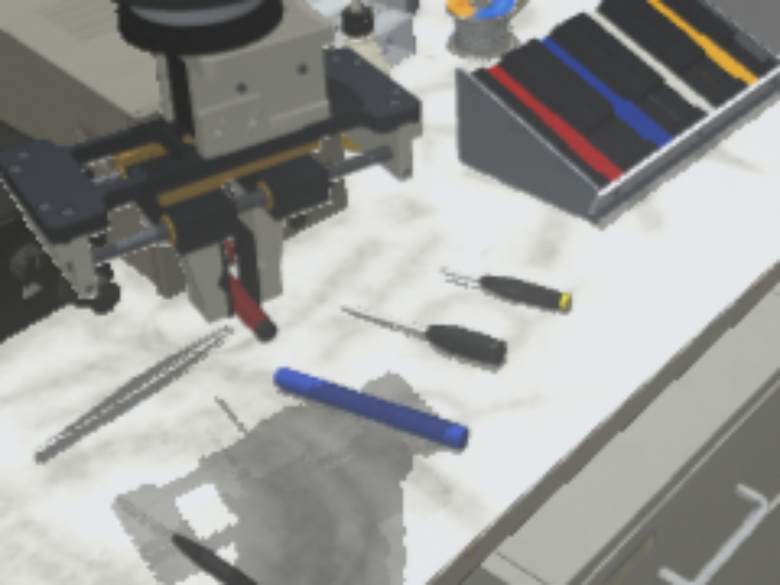

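The picture shows the red driver held across the handle at (250,305), horizontal, with its butt at (265,330). Carry it to the red lane.

```bash
python3 -m creep '[[0,-0.065,-0.17,-0.02,-0.12],[0,-0.065,-0.17,-0.02,-0.12],[0,-0.065,-0.17,-0.02,-0.12],[0,-0.065,-0.17,-0.02,-0.12],[0,-0.129,-0.346,-0.01,-0.243],[0,-0.129,-0.346,-0.01,-0.243],[0,-0.129,-0.346,-0.01,-0.243],[0,-0.129,-0.346,-0.01,-0.243],[0,-0.129,-0.346,-0.01,-0.243],[0,-0.129,-0.346,-0.01,-0.243],[0,-0.129,-0.346,-0.01,-0.243],[0,-0.129,-0.346,-0.01,-0.243],[0,-0.129,-0.346,-0.01,-0.243],[0,-0.129,-0.346,-0.01,-0.243]]'; python3 -c "
from h import *
go(.5,-.1903,.075,-.018)"
```

```text
t: 4.9
eef_pos: [0.4954, -0.1916, 0.1323]
ee_rot: [3.141, -0.0, 3.124]
force: [-0.2, 0.1, -0.7]
width: 0.0123
gripper_force: 15.0
t 4.9 pos [ 0.4954 -0.1916  0.1323] yaw 3.124 -> d [-0.0045  0.0014  0.0573] turn 0.0 dist 0.057
```

```bash
python3 -m creep '[[0,-0.0045,0.0014,0.03,0],[0,-0.0045,0.0014,0.057,0],[0,-0.0045,0.0014,0.057,0],[0,-0.0045,0.0014,0.057,0]]'; python3 -c "
from h import *
go(.5,-.1903,.075,-.018)
s=arm.grab_frame('scene');t=arm.grab_frame('top')
o=np.vstack([cv2.resize(s[120:220,290:430],(560,400)),cv2.resize(t[155:235,330:460],(560,190*344//190))[:200]])
o=np.hstack([cv2.resize(s[130:220,290:400],(420,344)),cv2.resize(t[160:230,340:420],(380,344))])
cv2.imwrite('pics/r4.png',cv2.cvtColor(o,cv2.COLOR_RGB2BGR))"
```

```text
t: 5.23
eef_pos: [0.4992, -0.1905, 0.0748]
ee_rot: [-3.141, -0.003, 3.124]
force: [0.5, 0.5, 0.9]
width: 0.0121
gripper_force: 15.0
t 5.23 pos [ 0.4992 -0.1905  0.0748] yaw 3.124 -> d [-0.0008  0.0002 -0.0002] turn 0.001 dist 0.001
```

View pics/r4.png

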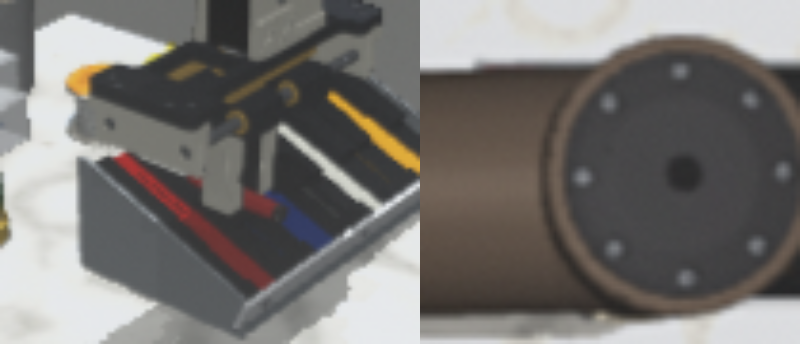

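The picture shows the red driver over the rest at (240,200), roughly above the red lane. The top view is blocked by the arm. Lower it with a light grip so the driver can pivot.

```bash
python3 -m creep '[[0,0,0,0,0],[0,0,0,0.01,0],[0,0,0,0.017,0],[0,0,0,0.024,0],[0,0,0,0.028,0],[0,0,0,0.028,0]]' 4;python3 -m creep '[[0,0,0,0.003,0],[0,0,0,0.006,0],[0,0,0,0.006,0]]'; python3 -c "
from h import *
go(.5,-.1903,.04,-.018)
s=arm.grab_frame('scene')
cv2.imwrite('pics/r5.png',cv2.cvtColor(cv2.resize(s[130:220,290:400],(660,540)),cv2.COLOR_RGB2BGR))"
```

```text
t: 5.83
eef_pos: [0.4991, -0.1915, 0.0461]
ee_rot: [3.142, -0.002, 3.122]
force: [-0.1, 1.2, 0.3]
width: 0.0127
gripper_force: 4.0
t: 6.08
eef_pos: [0.4995, -0.1915, 0.0409]
ee_rot: [3.142, -0.001, 3.122]
force: [-0.6, -0.3, -0.3]
width: 0.0128
gripper_force: 4.2
t 6.08 pos [ 0.4995 -0.1915  0.0409] yaw 3.122 -> d [-0.0004  0.0012  0.0009] turn -0.001 dist 0.002
```

View pics/r5.png

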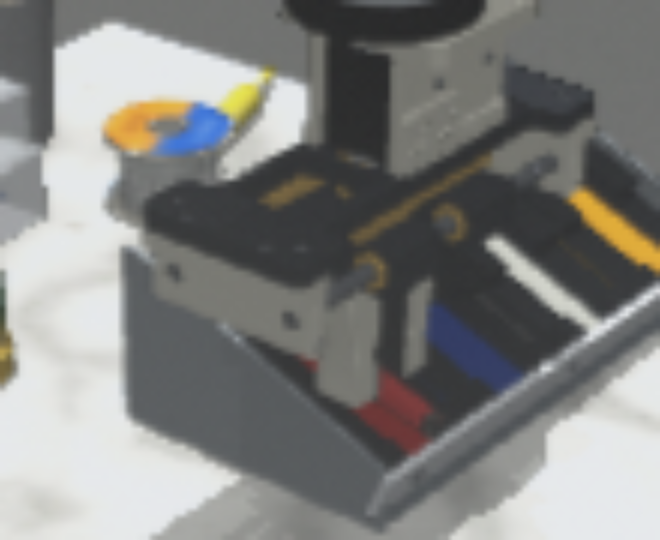

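The picture shows the red driver pivoted parallel to the lane, butt at about (430,415), near the cleat. Go down in small steps until contact.

```bash
for i in 1 2; do python3 -m creep '[[0,0,0,0.001,0],[0,0,0,0.002,0],[0,0,0,0.002,0]]' | egrep "pos|force"; done
```

```text
eef_pos: [0.4996, -0.1915, 0.0393]
force: [-2.3, 0.0, 1.0]
gripper_force: 5.1
eef_pos: [0.4997, -0.1915, 0.0372]
force: [-3.6, 0.5, 2.0]
gripper_force: 5.7
```

```bash
for i in 1 2 3; do python3 -m creep '[[0,0.001,0,0.0005,0],[0,0.002,0,0.001,0],[0,0.002,0,0.001,0]]' | egrep "pos|force|width"; done; python3 -c "
from h import *
s=arm.grab_frame('scene')
cv2.imwrite('pics/r6.png',cv2.cvtColor(cv2.resize(s[160:220,320:400],(800,600)),cv2.COLOR_RGB2BGR))"
```

```text
eef_pos: [0.499, -0.1914, 0.0367]
force: [-1.1, -0.1, 2.3]
width: 0.0127
gripper_force: 4.0
eef_pos: [0.4962, -0.1913, 0.0354]
force: [0.8, 0.5, 2.7]
width: 0.0124
gripper_force: 4.2
eef_pos: [0.4941, -0.1913, 0.0344]
force: [0.7, 0.7, 3.8]
width: 0.013
gripper_force: 4.6
```

View pics/r6.png

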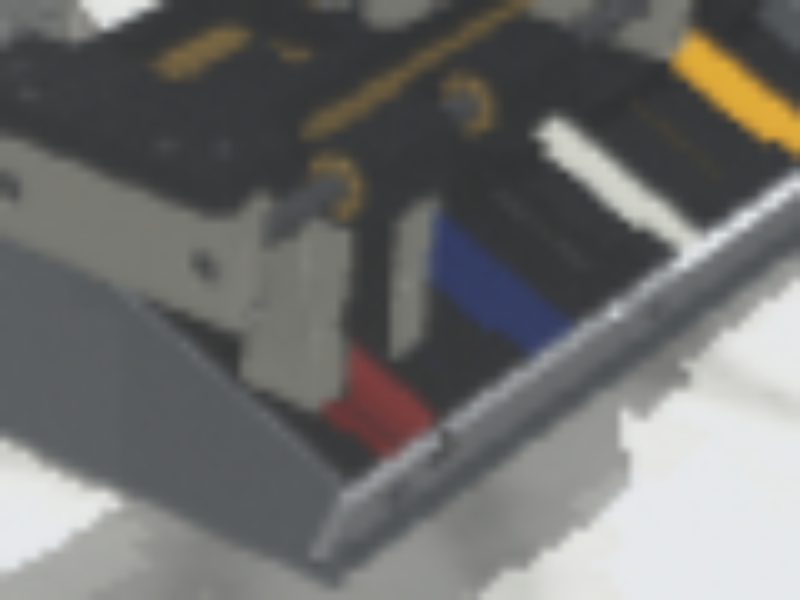

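```bash
python3 -c "
from h import *
for uv in [(364,202.5),(365,204),(363,201),(362.5,200.5)]:
    o,d=ray('scene',uv);print(uv,o+d*(-.1905-o[1])/d[1])
p=arm.camera_params('scene')
def pr(w):
    c=np.linalg.inv(p['T'])@np.r_[w,1];return c[0]/c[2]*p['fx']+p['cx'],c[1]/c[2]*p['fy']+p['cy']
s=np.sin(np.radians(22));c=np.cos(np.radians(22))
for z0 in(.021,.025):
  for lx,lz in((0,0),(0,.0126),(0,.013),(-.005,.013)): 
    w=[.47+lx*c-lz*s,-.19,z0+lx*s+lz*c];print(z0,lx,lz,np.array(w),pr(w))
"
```

```text
(364, 202.5) [ 0.4588 -0.1905  0.0313]
(365, 204) [ 0.4557 -0.1905  0.0283]
(363, 201) [ 0.4619 -0.1905  0.0344]
(362.5, 200.5) [ 0.4634 -0.1905  0.0352]
0.021 0 0 [ 0.47  -0.19   0.021] (np.float64(359.8872666241963), np.float64(204.59646417479667))
0.021 0 0.0126 [ 0.4653 -0.19    0.0327] (np.float64(361.69317837718916), np.float64(201.2133908827162))
0.021 0 0.013 [ 0.4651 -0.19    0.0331] (np.float64(361.75103092601245), np.float64(201.10501381917555))
0.021 -0.005 0.013 [ 0.4605 -0.19    0.0312] (np.float64(363.2943273560315), np.float64(202.40460488296185))
0.025 0 0 [ 0.47  -0.19   0.025] (np.float64(359.9574910241394), np.float64(203.21952948482829))
0.025 0 0.0126 [ 0.4653 -0.19    0.0367] (np.float64(361.7679231745348), np.float64(199.81697656831778))
0.025 0 0.013 [ 0.4651 -0.19    0.0371] (np.float64(361.82592166502866), np.float64(199.70797334887095))
0.025 -0.005 0.013 [ 0.4605 -0.19    0.0352] (np.float64(363.37266735468484), np.float64(201.00830564734125))
```

The picture shows the black butt at (445,435) covering the cleat's bright edge, so the handle end is resting on the cleat. I'll lift it, shift a little up the slope and lower again.

```bash
python3 -m creep '[[0,0,0,-0.005,0],[0,-0.004,0,-0.012,0],[0,-0.008,0,-0.014,0],[0,-0.008,0,-0.014,0],[0,-0.008,0,-0.012,0],[0,-0.008,0,-0.009,0],[0,-0.008,0,-0.007,0],[0,-0.008,0,-0.005,0],[0,-0.008,0,-0.004,0],[0,-0.008,0,-0.004,0]]' | egrep "pos|force|width"; python3 -c "
from h import *
s=arm.grab_frame('scene')
cv2.imwrite('pics/r7.png',cv2.cvtColor(cv2.resize(s[160:220,320:400],(800,600)),cv2.COLOR_RGB2BGR))"
```

```text
eef_pos: [0.5026, -0.1917, 0.0433]
force: [-17.4, 10.3, 56.8]
width: 0.0127
gripper_force: 31.0
```

View pics/r7.png

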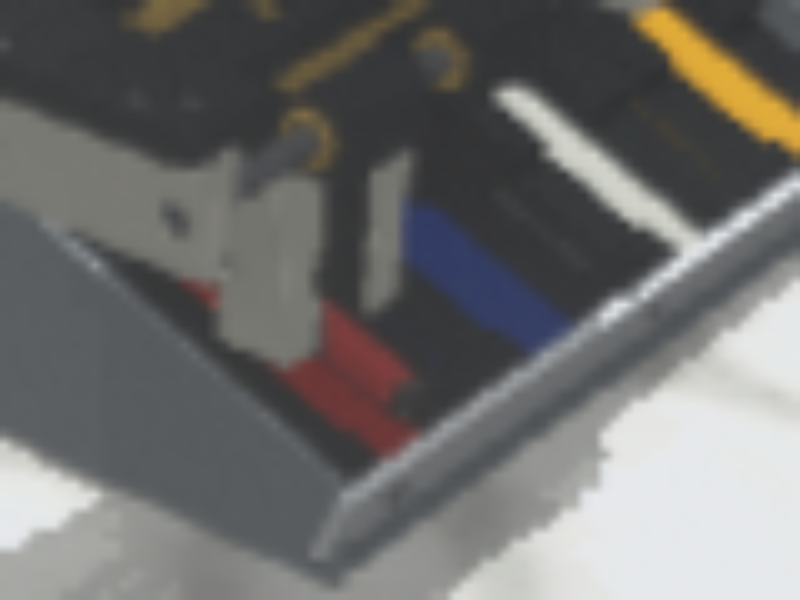

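The picture shows the butt now clear of the cleat at (405,390). The 57 N most likely comes from the fingers pressing on the foam edge of the notch, with the grip about 3 mm too far forward. I'll ease off, let the driver drop the last few mm into its lane, then regrip lower.

```bash
python3 -m creep '[[0,0,0,-0.004,0],[0,0.001,0,-0.008,0],[0,0.001,0,-0.008,0]]' | egrep "pos|force|width"; python3 -m creep '[[0.035,0,0,0,0],[0.035,0,0,0,0],[0.035,0,0,0,0],[0.035,0,0,0,0]]'| egrep "pos|force|width";python3 -m creep '[[0.035,0,0,-0.04,0],[0.035,0,0,-0.08,0],[0.035,0.08,0,-0.1,0],[0.035,0.1,0.1,-0.1,0],[0.035,0.1,0.15,-0.1,0],[0.035,0.1,0.15,-0.1,0],[0.035,0.1,0.15,-0.1,0]]'; python3 -c "
from h import *
s=arm.grab_frame('scene');t=arm.grab_frame('top')
o=np.hstack([cv2.resize(s[140:220,310:400],(450,400)),cv2.resize(t[165:225,345:395],(333,400))])
cv2.imwrite('pics/r8.png',cv2.cvtColor(o,cv2.COLOR_RGB2BGR))"
```

```text
eef_pos: [0.501, -0.1914, 0.0468]
force: [-0.2, 0.4, -0.1]
width: 0.0126
gripper_force: 4.0
eef_pos: [0.5007, -0.1915, 0.0457]
force: [-0.0, -0.6, 0.0]
width: 0.0322
gripper_force: 0.0
t: 9.48
eef_pos: [0.4028, -0.0385, 0.1465]
ee_rot: [3.141, 0.001, 3.121]
force: [0.6, 0.6, 0.4]
width: 0.035
gripper_force: 0.0
```

View pics/r8.png

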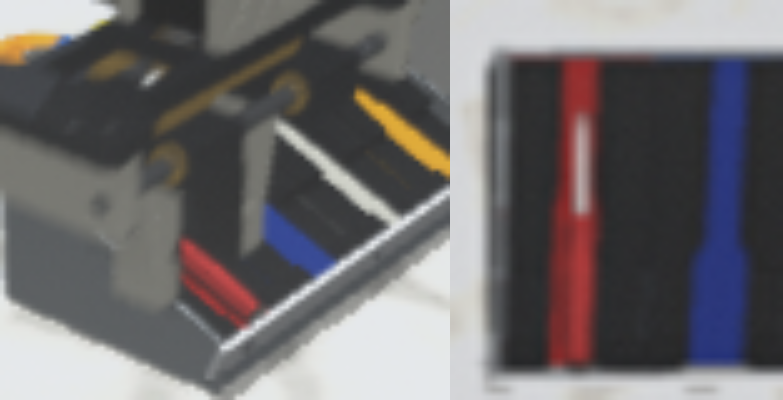

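The picture shows the red driver lying in the red lane, handle in its trough and shank pointing up the slope (top crop 582,165). It appears to have slid to the cleat. Next is the capped one; I'll refine its position and the thick one's from the saved first pictures.

```bash
python3 - <<'E'
from h import *
for k,L,z,rt,rs in(('capped',.059,.007,(305,205,326,240),(303,230,350,250)),('thick',.048,.0089,(282,190,303,240),(272,243,330,265)),('slim',.064,.0051,(212,205,228,250),(205,303,256,340)),('red',.069,.0063,(230,195,255,245),(230,270,270,312))):
  for n,r in(("top",rt),("scene",rs)):
    im=cv2.imread(f"pics/{n}0.png");u0,v0,u1,v1=r;c=im[v0:v1,u0:u1].astype(int)
    # darkness relative to white table, min channel: handles (black, red, yellow) all have low blue/min
    w=np.clip((150-c.min(2))/90.,0,1);w[w<.35]=0
    vv,uu=np.nonzero(w);ww=w[vv,uu];W=np.array([onz(n,(a+u0,b+v0),z)[:2] for a,b in zip(uu,vv)])
    m=np.average(W,axis=0,weights=ww);C=np.cov(W.T,aweights=ww);ax=np.linalg.eigh(C)[1][:,1];ax*=np.sign(ax[0])
    x=(W-m)@ax;b=x.min()-.001;h=np.abs(x-(b+L/2))<L/2
    m2=np.average(W[h],axis=0,weights=ww[h]);C=np.cov(W[h].T,aweights=ww[h]);a2=np.linalg.eigh(C)[1][:,1];a2*=np.sign(a2[0])
    b2=((W[h]-m2)@a2).min()-.001
    print(k,n,'len',np.ptp(x),'butt',m2+a2*b2,'yaw',np.arctan2(a2[1],a2[0]),'grip',m2+a2*(b2+.031))
go(.455,-.051,.13,.27)
E
```

```text
capped top len 0.06325753024977038 butt [ 0.4222 -0.0615] yaw 0.297597359923079 grip [ 0.4519 -0.0524]
capped scene len 0.06750502178266596 butt [ 0.4161 -0.0598] yaw 0.2529876766335686 grip [ 0.4461 -0.052 ]
thick top len 0.05269625294657716 butt [0.4208 0.0112] yaw 0.20659612110330683 grip [0.4511 0.0176]
thick scene len 0.058617536497893155 butt [0.4143 0.0118] yaw 0.185204744238234 grip [0.4448 0.0175]
slim top len 0.06590978255675187 butt [0.3963 0.2362] yaw 0.05426298409762634 grip [0.4272 0.2379]
slim scene len 0.07344940848415388 butt [0.3901 0.2381] yaw 0.008316370264907691 grip [0.4211 0.2384]
red top len 0.07149236338259823 butt [0.4273 0.183 ] yaw -0.25458307838587474 grip [0.4573 0.1752]
red scene len 0.10578967846181953 butt [0.4197 0.1861] yaw -0.2748096180395694 grip [0.4495 0.1777]
t 9.58 pos [ 0.4031 -0.0357  0.147 ] yaw 3.128 -> d [-0.0521 -0.0146  0.017 ] turn -0.283 dist 0.057
```

```bash
python3 -m creep '[[0.036,-0.049,-0.016,0.03,-0.294],[0.036,-0.049,-0.016,0.07,-0.294],[0.036,-0.049,-0.016,0.09,-0.294],[0.036,-0.049,-0.016,0.09,-0.294],[0.036,-0.049,-0.016,0.09,-0.294],[0.036,-0.049,-0.016,0.09,-0.294]]'; python3 -c "
from h import *
go(.452,-.0524,.0035,.28)"
```

```text
t: 10.08
eef_pos: [0.4528, -0.0567, 0.0573]
ee_rot: [-3.141, -0.0, -2.869]
force: [0.3, -0.2, 1.1]
width: 0.036
gripper_force: 0.0
t 10.08 pos [ 0.4528 -0.0567  0.0573] yaw -2.869 -> d [-0.0004  0.0044  0.0538] turn -0.007 dist 0.054
```

```bash
python3 -m creep '[[0.036,0,0.0044,0.02,0],[0.036,0,0.0044,0.04,0],[0.036,0,0.0044,0.054,0],[0.036,0,0.0044,0.054,0],[0.036,0,0.0044,0.054,0]]'|egrep "pos|force";  python3 -m creep '[[0,0,0,0,0],[0,0,0,0,0],[0,0,0,0,0],[0,0,0,0,0],[0,0,0,0,0]]' 15;  python3 -m creep '[[0,0,0,-0.04,0],[0,0,0,-0.08,0],[0,0,0,-0.12,0],[0,0,0,-0.13,0],[0,0,0,-0.13,0]]'; python3 -c "
from h import *
go(.496,-.3827,.14,-.02)"
```

```text
eef_pos: [0.452, -0.0521, 0.0038]
force: [0.8, 0.2, 0.4]
gripper_force: 0.0
t: 10.92
eef_pos: [0.452, -0.0521, 0.0031]
ee_rot: [-3.142, 0.001, -2.867]
force: [-0.2, 0.2, 6.4]
width: 0.0139
gripper_force: 15.0
t: 11.33
eef_pos: [0.4536, -0.0518, 0.1362]
ee_rot: [-3.141, 0.007, -2.866]
force: [0.5, -0.5, -0.3]
width: 0.0135
gripper_force: 15.0
t 11.33 pos [ 0.4536 -0.0518  0.1362] yaw -2.866 -> d [ 0.0491 -0.33   -0.0038] turn 0.295 dist 0.334
```

```bash
python3 -m creep '[[0,0.025,-0.165,0,0.15],[0,0.025,-0.165,0,0.15],[0,0.025,-0.165,0,0.15],[0,0.05,-0.33,0,0.295],[0,0.05,-0.33,0,0.295],[0,0.05,-0.33,0,0.295],[0,0.05,-0.33,0,0.295],[0,0.05,-0.33,0,0.295],[0,0.05,-0.33,0,0.295],[0,0.05,-0.33,0,0.295],[0,0.05,-0.33,0,0.295],[0,0.05,-0.33,0,0.295],[0,0.05,-0.33,0,0.295]]'; python3 -c "
from h import *
go(.4947,-.3827,.07,-.02)"
```

```text
t: 12.42
eef_pos: [0.4928, -0.3823, 0.1323]
ee_rot: [3.141, -0.0, 3.123]
force: [0.5, -0.8, -1.1]
width: 0.0133
gripper_force: 15.0
t 12.42 pos [ 0.4928 -0.3823  0.1323] yaw 3.123 -> d [-0.0019 -0.0004  0.0623] turn 0.001 dist 0.062
```

```bash
python3 -m creep '[[0,-0.002,0,0.03,0],[0,-0.002,0,0.06,0],[0,-0.002,0,0.062,0],[0,-0.002,0,0.062,0]]'|egrep "pos|force"; python3 -m creep '[[0,0,0,0,0],[0,0,0,0.01,0],[0,0,0,0.017,0],[0,0,0,0.022,0],[0,0,0,0.025,0],[0,0,0,0.026,0],[0,0,0,0.026,0]]' 4|egrep "pos|force"; python3 -m creep '[[0,0,0,0.002,0],[0,0,0,0.004,0],[0,0,0,0.004,0]]'; python3 -c "
from h import *
go(.4947,-.3827,.04,-.02)
s=arm.grab_frame('scene')
cv2.imwrite('pics/r9.png',cv2.cvtColor(cv2.resize(s[130:210,340:430],(675,600)),cv2.COLOR_RGB2BGR))"
```

```text
eef_pos: [0.4939, -0.3822, 0.0694]
force: [-0.5, 0.3, -0.3]
gripper_force: 15.0
eef_pos: [0.4946, -0.3835, 0.0441]
force: [-0.6, 0.3, -0.1]
gripper_force: 4.0
t: 13.58
eef_pos: [0.4947, -0.3835, 0.0401]
ee_rot: [3.141, -0.0, 3.121]
force: [0.1, 0.7, -0.3]
width: 0.0143
gripper_force: 4.0
t 13.58 pos [ 0.4947 -0.3835  0.0401] yaw 3.121 -> d [0.     0.0008 0.0001] turn -0.0 dist 0.001
```

```bash
python3 -m creep '[[0,0,0,0.0015,0],[0,0,0,0.0015,0],[0.024,0,0,0.0015,0],[0.024,0,0,0.0015,0],[0.024,0,0,0.0015,0]]'|egrep "pos|force"; python3 -m creep '[[0.024,0,0,-0.02,0],[0.024,0,0,-0.06,0],[0.024,0,0,-0.1,0],[0.036,0.02,0.04,-0.1,0],[0.036,0.04,0.07,-0.1,0],[0.036,0.045,0.1,-0.1,0],[0.036,0.045,0.15,-0.1,0],[0.036,0.045,0.2,-0.1,0],[0.036,0.045,0.25,-0.1,0],[0.036,0.045,0.3,-0.1,-0.1],[0.036,0.045,0.35,-0.1,-0.2],[0.036,0.045,0.4,-0.1,-0.2],[0.036,0.045,0.4,-0.1,-0.2],[0.036,0.045,0.4,-0.1,-0.2],[0.036,0.045,0.4,-0.1,-0.2],[0.036,0.045,0.4,-0.1,-0.2],[0.036,0.045,0.4,-0.1,-0.2]]'; python3 -c "
from h import *
go(.451,.0176,.045,.2)
s=arm.grab_frame('scene');t=arm.grab_frame('top')
o=np.hstack([cv2.resize(s[130:210,320:420],(450,360)),cv2.resize(t[165:225,345:450],(350,200*360//360)).repeat(1,0)[:360] if 0 else cv2.resize(t[165:225,390:450],(350,360))])
cv2.imwrite('pics/r10.png',cv2.cvtColor(o,cv2.COLOR_RGB2BGR))"
```

```text
eef_pos: [0.4949, -0.3835, 0.0389]
force: [-0.5, 0.1, 0.1]
gripper_force: 0.0
t: 15.47
eef_pos: [0.4577, 0.0168, 0.1388]
ee_rot: [-3.142, -0.0, -2.962]
force: [-0.2, -0.2, 0.1]
width: 0.0361
gripper_force: 0.0
t 15.47 pos [0.4577 0.0168 0.1388] yaw -2.962 -> d [0.0065 0.002  0.0938] turn -0.02 dist 0.094
```

View pics/r10.png

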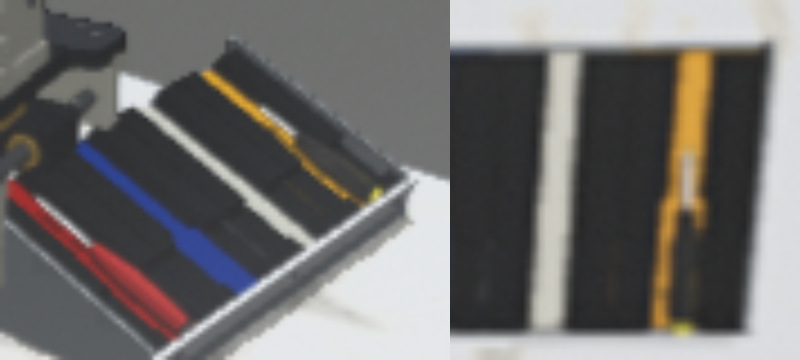

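The picture shows the capped driver in the yellow lane with its cap by the cleat (scene crop 375,195; top crop 683,328) and its shank up the slope. The red one sits at the cleat too. I'll check both by triangulating the cap and shank ends, then go for the thick one.

```bash
python3 - <<'E'
from h import *
t=arm.grab_frame('top');s=arm.grab_frame('scene')
def cen(im,roi,f):
    u0,v0,u1,v1=roi;h=cv2.cvtColor(im[v0:v1,u0:u1],cv2.COLOR_RGB2HSV).astype(int);m=f(h[...,0],h[...,1],h[...,2]);v,u=np.nonzero(m);return np.array([u.mean()+u0,v.mean()+v0]),len(u)
y=lambda H,S,V:(H>25)&(H<40)&(S>110)&(V>90)
a,b=cen(t,(424,214,436,225),y),cen(s,(395,165,412,180),y);print('cap',a,b,tri(a[0],b[0]))
w=lambda H,S,V:(S<60)&(V>130)
# shanks: bright pixels
a=cen(t,(424,184,436,205),w);b=cen(s,(375,150,388,163),w);print('cap shank',a,b,tri(a[0],b[0]))
a=cen(t,(358,176,370,200),w);b=cen(s,(322,170,342,187),w);print('red shank',a,b,tri(a[0],b[0]))
go(.451,.0176,.045,.2)
E
python3 -m creep '[[0.036,0.0065,0.001,0.04,-0.02],[0.036,0.0065,0.001,0.08,-0.02],[0.036,0.0065,0.001,0.094,-0.02],[0.036,0.0065,0.001,0.094,-0.02],[0.036,0.0065,0.001,0.094,-0.02]]'; python3 -c "
from h import *
go(.451,.0176,.0045,.2)"
```

```text
cap (array([429.5, 219. ]), 4) (array([403. , 172.5]), 4) (array([ 0.4656, -0.3854,  0.0287]), np.float64(0.002161892179779964))
cap shank (array([430., 195.]), 9) (array([381.4615, 156.5385]), 13) (array([ 0.5343, -0.3813,  0.0574]), np.float64(0.0015554483804674833))
red shank (array([364.5, 189.5]), 28) (array([332.0741, 179.8889]), 27) (array([ 0.5563, -0.192 ,  0.0587]), np.float64(0.003425657146536371))
t 15.67 pos [0.4578 0.0163 0.1388] yaw -2.964 -> d [0.0065 0.0025 0.0938] turn -0.022 dist 0.094
t: 16.08
eef_pos: [0.4512, 0.0163, 0.0446]
ee_rot: [-3.141, -0.002, -2.943]
force: [-0.3, -0.1, 0.6]
width: 0.036
gripper_force: 0.0
t 16.08 pos [0.4512 0.0163 0.0446] yaw -2.943 -> d [-0.0001  0.0013  0.0401] turn -0.001 dist 0.04
```

```bash
python3 -m creep '[[0.036,0,0.001,0.02,0],[0.036,0,0.001,0.039,0],[0.036,0,0.001,0.039,0],[0,0,0.001,0.039,0],[0,0,0.001,0.039,0],[0,0,0.001,0.039,0],[0,0,0.001,0.039,0],[0,0,0.001,0.039,0]]' 15|egrep "pos|force|width";  python3 -m creep '[[0,0,0,-0.04,0],[0,0,0,-0.08,0],[0,0,0,-0.12,0],[0,0,0,-0.13,0],[0,0,0,-0.13,0]]'; python3 -c "
from h import *
go(.497,-.2543,.14,-.02)"
```

```text
eef_pos: [0.4521, 0.0186, 0.007]
force: [-0.3, 0.4, 6.3]
width: 0.0176
gripper_force: 15.0
t: 17.17
eef_pos: [0.4533, 0.019, 0.14]
ee_rot: [3.14, 0.008, -2.941]
force: [-0.0, -0.5, -1.5]
width: 0.0178
gripper_force: 15.0
t 17.17 pos [0.4533 0.019  0.14  ] yaw -2.941 -> d [ 0.0115 -0.2765 -0.    ] turn 0.22 dist 0.277
```

```bash
python3 -m creep '[[0,0.006,-0.14,0,0.11],[0,0.006,-0.14,0,0.11],[0,0.006,-0.14,0,0.11],[0,0.0115,-0.2765,0,0.22],[0,0.0115,-0.2765,0,0.22],[0,0.0115,-0.2765,0,0.22],[0,0.0115,-0.2765,0,0.22],[0,0.0115,-0.2765,0,0.22],[0,0.0115,-0.2765,0,0.22],[0,0.0115,-0.2765,0,0.22],[0,0.0115,-0.2765,0,0.22]]'; python3 -c "
from h import *
go(.497,-.2543,.085,-.02)"
```

```text
t: 18.08
eef_pos: [0.4943, -0.2543, 0.1355]
ee_rot: [3.141, -0.001, 3.122]
force: [-0.3, 0.0, -0.3]
width: 0.0168
gripper_force: 15.0
t 18.08 pos [ 0.4943 -0.2543  0.1355] yaw 3.122 -> d [-0.0027  0.0001  0.0505] turn 0.0 dist 0.051
```

```bash
python3 -m creep '[[0,-0.0025,0,0.03,0],[0,-0.0025,0,0.05,0],[0,-0.0025,0,0.05,0],[0,-0.0025,0,0.05,0]]'|egrep "pos|force|width"; python3 -m creep '[[0,0,0,0,0],[0,0,0,0.01,0],[0,0,0,0.02,0],[0,0,0,0.028,0],[0,0,0,0.034,0],[0,0,0,0.038,0],[0,0,0,0.038,0]]' 5|egrep "pos|force|width"; python3 -c "
from h import *
go(.497,-.2543,.042,-.02)
s=arm.grab_frame('scene')
cv2.imwrite('pics/r11.png',cv2.cvtColor(cv2.resize(s[140:210,320:410],(720,560)),cv2.COLOR_RGB2BGR))"
```

```text
eef_pos: [0.4967, -0.2542, 0.0855]
force: [-0.0, 0.2, 0.4]
width: 0.0175
gripper_force: 15.0
eef_pos: [0.4965, -0.2551, 0.0466]
force: [-0.4, 0.3, 0.0]
width: 0.0179
gripper_force: 5.0
t 19.0 pos [ 0.4965 -0.2551  0.0466] yaw 3.121 -> d [-0.0005  0.0008  0.0046] turn -0.0 dist 0.005
```

View pics/r11.png

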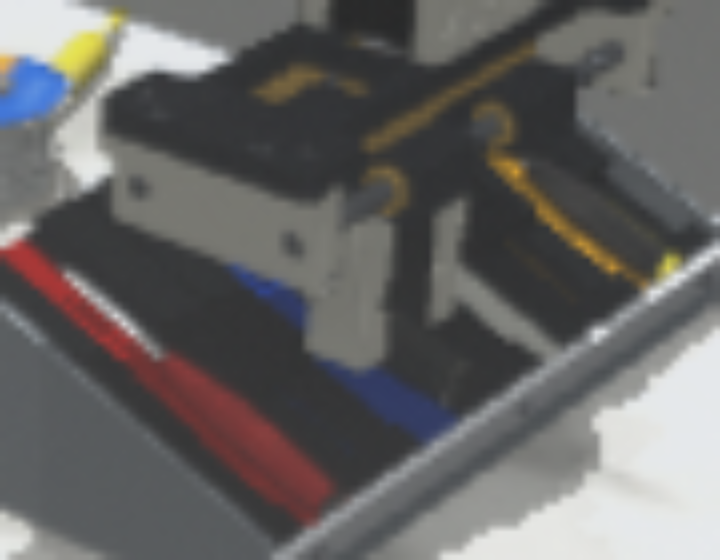

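The picture shows the thick driver over the blue lane with its butt at (455,375), clear of the cleat. Lower it and release.

```bash
python3 -m creep '[[0,0,0,0.002,0],[0,0,0,0.004,0],[0,0,0,0.0045,0],[0,0,0,0.0045,0]]'|egrep "pos|force|width"; python3 -m creep '[[0.03,0,0,0,0],[0.03,0,0,0,0],[0.03,0,0,0,0],[0.03,0,0,0,0]]'|egrep "pos|force|width"; python3 -m creep '[[0.03,0,0,-0.02,0],[0.03,0,0,-0.06,0],[0.03,0,0,-0.1,0],[0.036,0.02,0.04,-0.1,0],[0.036,0.04,0.07,-0.1,0],[0.036,0.07,0.49,-0.1,-0.05],[0.036,0.07,0.49,-0.1,-0.05],[0.036,0.07,0.49,-0.1,-0.05],[0.036,0.07,0.49,-0.1,-0.05],[0.036,0.07,0.49,-0.1,-0.05],[0.036,0.07,0.49,-0.1,-0.05],[0.036,0.07,0.49,-0.1,-0.05],[0.036,0.07,0.49,-0.1,-0.05],[0.036,0.07,0.49,-0.1,-0.05],[0.036,0.07,0.49,-0.1,-0.05],[0.036,0.07,0.49,-0.1,-0.05],[0.036,0.07,0.49,-0.1,-0.05],[0.036,0.07,0.49,-0.1,-0.05]]'; python3 - <<'E'
from h import *
go(.427,.2379,.045,.04)
t=arm.grab_frame('top');s=arm.grab_frame('scene')
def cen(im,roi,f):
    u0,v0,u1,v1=roi;h=cv2.cvtColor(im[v0:v1,u0:u1],cv2.COLOR_RGB2HSV).astype(int);m=f(h[...,0],h[...,1],h[...,2]);v,u=np.nonzero(m);return np.array([u.mean()+u0,v.mean()+v0]),len(u),v.min()+v0,v.max()+v0
w=lambda H,S,V:(S<70)&(V>120)
a=cen(t,(380,174,393,207),w);b=cen(s,(337,158,372,190),lambda H,S,V:(S<70)&(V>120));print('thick shank',a,b,tri(a[0],b[0]))
print('top col 385 rows', [(r,tuple(t[r,385].tolist())) for r in range(200,223,3)])
E
```

```text
eef_pos: [0.4973, -0.2552, 0.0434]
force: [-0.3, 0.3, -0.3]
width: 0.018
gripper_force: 5.0
eef_pos: [0.4973, -0.2552, 0.0435]
force: [0.3, 0.1, 0.8]
width: 0.0297
gripper_force: 0.0
t: 21.22
eef_pos: [0.4367, 0.2362, 0.1431]
ee_rot: [-3.141, -0.001, -3.111]
force: [-0.7, -0.7, 0.7]
width: 0.036
gripper_force: 0.0
t 21.22 pos [0.4367 0.2362 0.1431] yaw -3.111 -> d [0.0096 0.002  0.0981] turn -0.009 dist 0.099
thick shank (array([385.4565, 191.4565]), 46, np.int64(180), np.int64(202)) (array([354.819 , 167.3103]), 116, np.int64(158), np.int64(184)) (array([ 0.5415, -0.2542,  0.0736]), np.float64(0.012721621985323936))
top col 385 rows [(200, (173, 174, 176)), (203, (102, 103, 103)), (206, (53, 53, 51)), (209, (55, 54, 54)), (212, (53, 53, 52)), (215, (54, 54, 52)), (218, (51, 52, 50)), (221, (133, 134, 135))]
```

```bash
python3 -m creep '[[0.036,0.0096,0.001,0.04,-0.01],[0.036,0.0096,0.001,0.08,-0.01],[0.036,0.0096,0.001,0.098,-0.01],[0.036,0.0096,0.001,0.098,-0.01],[0.036,0.0096,0.001,0.098,-0.01]]'; python3 -c "
from h import *
go(.427,.2379,.0025,.04)"
```

```text
t: 21.73
eef_pos: [0.4276, 0.2354, 0.0453]
ee_rot: [-3.14, -0.001, -3.103]
force: [-0.8, -0.2, 0.2]
width: 0.036
gripper_force: 0.0
t 21.73 pos [0.4276 0.2354 0.0453] yaw -3.103 -> d [0.0005 0.0025 0.0428] turn -0.001 dist 0.043
```

```bash
python3 -m creep '[[0.036,0.0005,0.0025,0.02,0],[0.036,0.0005,0.0025,0.04,0],[0.036,0.0005,0.0025,0.0425,0],[0.036,0.0005,0.0025,0.0425,0]]'|egrep "pos|force|width";python3 -m creep '[[0,0,0,0,0],[0,0,0,0,0],[0,0,0,0,0],[0,0,0,0,0],[0,0,0,0,0],[0,0,0,0,0]]' 15|egrep "pos|force|width";  python3 -m creep '[[0,0,0,-0.04,0],[0,0,0,-0.08,0],[0,0,0,-0.12,0],[0,0,0,-0.13,0],[0,0,0,-0.13,0]]'; python3 -c "
from h import *
go(.495,-.3181,.14,-.02)"
```

```text
eef_pos: [0.4274, 0.2391, 0.0037]
force: [0.1, -1.0, 0.1]
width: 0.0358
gripper_force: 0.0
eef_pos: [0.4272, 0.2396, 0.0034]
force: [0.2, -0.4, 4.6]
width: 0.0097
gripper_force: 15.0
t: 22.98
eef_pos: [0.4285, 0.241, 0.1366]
ee_rot: [3.136, 0.005, -3.101]
force: [0.4, -0.9, -1.0]
width: 0.01
gripper_force: 15.0
t 22.98 pos [0.4285 0.241  0.1366] yaw -3.101 -> d [-0.0439 -0.5614 -0.0034] turn 0.06 dist 0.563
```

```bash
python3 -m creep '[[0,-0.022,-0.28,-0.01,0.03],[0,-0.022,-0.28,-0.01,0.03],[0,-0.022,-0.28,-0.01,0.03],[0,-0.022,-0.28,-0.01,0.03],[0,-0.022,-0.28,-0.01,0.03],[0,-0.022,-0.28,-0.01,0.03],[0,-0.045,-0.5615,0,0.06],[0,-0.045,-0.5615,0,0.06],[0,-0.045,-0.5615,0,0.06],[0,-0.045,-0.5615,0,0.06],[0,-0.045,-0.5615,0,0.06],[0,-0.045,-0.5615,0,0.06],[0,-0.045,-0.5615,0,0.06],[0,-0.045,-0.5615,0,0.06],[0,-0.045,-0.5615,0,0.06],[0,-0.045,-0.5615,0,0.06],[0,-0.045,-0.5615,0,0.06],[0,-0.045,-0.5615,0,0.06]]'; python3 -c "
from h import *
go(.4965,-.3181,.085,-.02)"
```

```text
t: 24.48
eef_pos: [0.4939, -0.319, 0.1323]
ee_rot: [3.141, -0.001, 3.122]
force: [-0.3, -0.3, 0.6]
width: 0.0098
gripper_force: 15.0
t 24.48 pos [ 0.4939 -0.319   0.1323] yaw 3.122 -> d [-0.0026  0.0009  0.0473] turn 0.001 dist 0.047
```

```bash
python3 -m creep '[[0,-0.0022,0.0005,0.03,0],[0,-0.0022,0.0005,0.047,0],[0,-0.0022,0.0005,0.047,0],[0,-0.0022,0.0005,0.047,0]]'|egrep "pos|force|width"; python3 -m creep '[[0,0,0,0,0],[0,0,0,0.01,0],[0,0,0,0.02,0],[0,0,0,0.028,0],[0,0,0,0.034,0],[0,0,0,0.038,0],[0,0,0,0.041,0],[0,0,0,0.043,0],[0,0,0,0.043,0]]' 4|egrep "pos|force|width"; python3 - <<'E'
from h import *
go(.4965,-.3181,.04,-.02)
s=arm.grab_frame('scene')
cv2.imwrite('pics/r12.png',cv2.cvtColor(s,cv2.COLOR_RGB2BGR))
p=arm.camera_params('scene')
def pr(w):
    c=np.linalg.inv(p['T'])@np.r_[w,1];return c[0]/c[2]*p['fx']+p['cx'],c[1]/c[2]*p['fy']+p['cy']
u,v=pr([.47,-.3175,.033]);print(u,v);u,v=int(u),int(v);print(cv2.cvtColor(s,cv2.COLOR_RGB2GRAY)[v-7:v+7,u-9:u+9])
E
```

```text
eef_pos: [0.4961, -0.3185, 0.0857]
force: [-0.1, 0.1, -1.2]
width: 0.0097
gripper_force: 15.0
eef_pos: [0.4963, -0.3195, 0.0424]
force: [-0.6, 0.2, -0.5]
width: 0.0102
gripper_force: 4.0
t 25.57 pos [ 0.4963 -0.3195  0.0424] yaw 3.121 -> d [-0.0002  0.0014  0.0024] turn -0.0 dist 0.003
388.08941712856586 180.23284679272098
[[116 118 117 117  70  49  50  67  59  51  49  50  48  49  49  48  69 101]
 [117 118 116 116  70  53  52  49  53  56  52  49  48  49  49  49  48  57]
 [119 118 116 103  65  54  54  51  49  49  53  50  49  49  49  49  49  49]
 [117 117 111  75  54  52  54  54  53  49  49  55  51  50  49  49  49  48]
 [112 119 116  85  61  52  51  53  54  54  50  49  55  51  48  48  50  49]
 [117 129 129 130  99  68  53  51  52  53  54  52  50  50  49  49  50  55]
 [ 77 118 129 129 131 113  83  61  52  52  56  59  53  52  49  49  57  93]
 [ 50  77 117 129 130 130 130  99  65  52  54  54  51  51  56  75 100 143]
 [ 51  51  61 115 125 128 130 130 101  65  58  53  51  58  93 146 150 125]
 [ 51  51  51  51  94 101 121 129 130 100  70  56  75 101 143 154 114 104]
 [ 51  51  51  51  50  52  78 117 126 129 116  98 147 153 133 105 104 102]
 [ 51  52  52  52  51  51  51  62  96 127 138 153 154 122 108 105 102  91]
 [ 51  52  52  51  52  51  51  57  81 140 153 145 106 104 104 101  91  80]
 [ 53  52  52  51  52  53  72  97 149 150 126 109 106 103  95  81  77  82]]
```

```bash
python3 -m creep '[[0,0,0.001,0.001,0],[0,0,0.001,0.002,0],[0,0,0.001,0.002,0]]'|egrep "pos|force|width"; python3 -m creep '[[0.026,0,0,0,0],[0.026,0,0,0,0],[0.026,0,0,0,0],[0.026,0,0,0,0]]'|egrep "pos|force|width"; python3 -m creep '[[0.026,0,0,-0.02,0],[0.026,0,0,-0.06,0],[0.026,0,0,-0.1,0],[0.036,0.02,0.04,-0.12,0],[0.036,0.04,0.07,-0.14,0],[0.036,0.04,0.4,-0.16,0],[0.036,0.04,0.4,-0.16,0],[0.036,0.04,0.4,-0.16,0],[0.036,0.04,0.4,-0.16,0],[0.036,0.04,0.4,-0.16,0],[0.036,0.04,0.4,-0.16,0],[0.036,0.04,0.4,-0.16,0],[0.036,0.04,0.4,-0.16,0],[0.036,0.04,0.4,-0.16,0]]'; python3 - <<'E'
from h import *
t=arm.grab_frame('top');s=arm.grab_frame('scene')
o=np.vstack([cv2.resize(t[168:224,345:450],(525,280),interpolation=cv2.INTER_CUBIC),cv2.resize(s[140:212,312:417],(525,300)[:2],interpolation=cv2.INTER_CUBIC)])
cv2.imwrite('pics/r13.png',cv2.cvtColor(o,cv2.COLOR_RGB2BGR))
for c in(385,386,406,407,408): print(c,t[176:224:2,c].mean(1).astype(int))
E
```

```text
eef_pos: [0.4966, -0.3185, 0.0409]
force: [-0.4, 0.7, 0.2]
width: 0.0104
gripper_force: 4.0
eef_pos: [0.4965, -0.3185, 0.041]
force: [-0.2, -0.2, 0.5]
width: 0.0253
gripper_force: 0.0
t: 27.37
eef_pos: [0.4653, 0.0877, 0.2019]
ee_rot: [3.14, 0.003, 3.126]
force: [0.8, -0.5, 0.1]
width: 0.0361
gripper_force: 0.0
385 [ 78  75 129 186 183 183 183 182 183 179 181 181 180 169  58  52  57  57
  55  56  56  51  72 212]
386 [ 80  79 114 155 153 153 149 150 150 151 151 154 155 145  57  54  58  57
  58  56  56  54  74 218]
406 [ 89  89 106 116 138 146 172 173 172 175 186 182 190 156 128 130 122 121
 116 100  97  95 137 212]
407 [173 173 177 178 184 181 196 193 194 190 191 135 127  94  64  64  60  60
  60  54  53  50 135 211]
408 [201 200 201 197 194 175 177 161 173 181 180  71  65  54  46  48  48  50
  49  50  48  45 143 213]
```

View pics/r13.png

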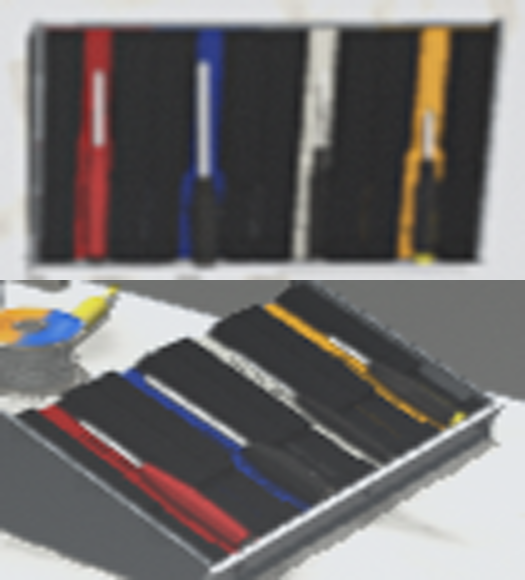

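```bash
python3 - <<'E'
from h import *
P=np.linalg.inv(arm.camera_params('top')['T']);p=arm.camera_params('top')
s,c=np.sin(np.radians(22)),np.cos(np.radians(22))
for k,x0,y,L,n in(('red',.470,-.19,.069,.0063),('thick',.4687,-.2543,.048,.0089),('slim',.4675,-.3181,.064,.0051),('cap',.4662,-.3827,.059,.007)):
    q=P@[x0+L*c-n*s,y,.022+L*s+n*c,1];print(k,'expected shoulder row',q[1]/q[2]*p['fy']+p['cy'],'col',q[0]/q[2]*p['fx']+p['cx'])
t=arm.grab_frame('top')
for k,c in(('red',364),('red',365),('thick',385),('cap',430)): print(k,[(r,t[r,c].tolist()) for r in range(192,208)])
E
```

```text
red expected shoulder row 197.7599084871856 col 363.48450543083624
thick expected shoulder row 204.89345431736163 col 385.7160932293659
slim expected shoulder row 199.14425946487697 col 407.7618698824606
cap expected shoulder row 200.93786457425304 col 430.1903898008794
red [(192, [192, 180, 180]), (193, [194, 182, 181]), (194, [194, 182, 181]), (195, [192, 183, 182]), (196, [183, 164, 164]), (197, [174, 93, 92]), (198, [171, 60, 60]), (199, [170, 61, 60]), (200, [172, 63, 62]), (201, [177, 62, 63]), (202, [180, 63, 62]), (203, [182, 65, 65]), (204, [182, 64, 64]), (205, [184, 65, 66]), (206, [180, 65, 64]), (207, [179, 65, 64])]
red [(192, [181, 144, 144]), (193, [182, 145, 144]), (194, [180, 144, 143]), (195, [179, 147, 145]), (196, [168, 131, 131]), (197, [164, 82, 81]), (198, [155, 55, 55]), (199, [159, 58, 57]), (200, [161, 59, 58]), (201, [164, 60, 60]), (202, [165, 60, 60]), (203, [165, 61, 60]), (204, [169, 62, 61]), (205, [172, 62, 62]), (206, [170, 63, 63]), (207, [165, 61, 61])]
thick [(192, [182, 183, 185]), (193, [181, 181, 184]), (194, [181, 181, 182]), (195, [179, 180, 182]), (196, [178, 179, 181]), (197, [180, 180, 182]), (198, [180, 180, 181]), (199, [181, 180, 183]), (200, [179, 180, 181]), (201, [180, 181, 184]), (202, [168, 169, 174]), (203, [105, 105, 106]), (204, [58, 59, 55]), (205, [52, 51, 48]), (206, [53, 54, 52]), (207, [57, 58, 55])]
cap [(192, [190, 179, 168]), (193, [190, 182, 171]), (194, [191, 182, 175]), (195, [189, 181, 174]), (196, [192, 183, 175]), (197, [197, 186, 175]), (198, [189, 178, 166]), (199, [144, 134, 124]), (200, [70, 67, 65]), (201, [41, 42, 49]), (202, [43, 45, 49]), (203, [49, 50, 53]), (204, [51, 52, 54]), (205, [54, 55, 56]), (206, [57, 56, 56]), (207, [55, 54, 54])]
```

The picture shows all four drivers lying in their own lanes, shanks up the slope, with handle ends at about rows 258–267 in the top crop. The shoulder rows suggest that thick and slim may sit up to 3 mm short of the cleat. I'll regrip each lightly and draw it down to the cleat.

```bash
python3 -c "
from h import *
go(.498,-.2548,.1,-.02)"; python3 -m creep '[[0.034,-0.01,-0.17,0,0],[0.034,-0.01,-0.17,0,0],[0.034,-0.01,-0.17,0,0],[0.034,-0.01,-0.17,0,0],[0.034,-0.027,-0.343,0.05,0],[0.034,-0.027,-0.343,0.05,0],[0.034,-0.027,-0.343,0.05,0],[0.034,-0.027,-0.343,0.05,0],[0.034,-0.027,-0.343,0.1,0],[0.034,-0.027,-0.343,0.1,0],[0.034,-0.027,-0.343,0.1,0],[0.034,-0.027,-0.343,0.1,0]]'; python3 -c "
from h import *
go(.498,-.2548,.043,-.02)"
```

```text
t 27.52 pos [0.4643 0.0827 0.2008] yaw 3.123 -> d [-0.0399 -0.3368  0.1008] turn 0.002 dist 0.354
t: 28.52
eef_pos: [0.483, -0.2627, 0.1003]
ee_rot: [3.142, -0.003, 3.119]
force: [-0.5, -0.4, 1.2]
width: 0.0343
gripper_force: 0.0
t 28.52 pos [ 0.483  -0.2627  0.1003] yaw 3.119 -> d [-0.0148  0.0083  0.0573] turn -0.003 dist 0.06
```

```bash
python3 -m creep '[[0.034,-0.015,0.008,0,0],[0.034,-0.015,0.008,0,0],[0.034,-0.015,0.008,0.03,0],[0.034,-0.015,0.008,0.05,0],[0.034,-0.015,0.008,0.057,0],[0.034,-0.015,0.008,0.057,0]]'; python3 -c "
from h import *
go(.498,-.2548,.043,-.02)"
```

```text
t: 29.02
eef_pos: [0.4993, -0.2529, 0.0437]
ee_rot: [3.141, -0.002, 3.122]
force: [0.2, 0.9, -0.0]
width: 0.034
gripper_force: 0.0
t 29.02 pos [ 0.4993 -0.2529  0.0437] yaw 3.122 -> d [ 0.0012 -0.0019  0.0007] turn 0.001 dist 0.002
```

```bash
python3 -m creep '[[0.034,0.001,-0.002,0.001,0],[0,0.001,-0.002,0.001,0],[0,0.001,-0.002,0.001,0],[0,0.001,-0.002,0.001,0],[0,0.001,-0.002,0.001,0],[0,0.001,-0.002,0.001,0]]' 4|egrep "pos|force|width"; for i in 1 2 3; do python3 -m creep '[[0,0.001,0,0.0004,0],[0,0.002,0,0.0008,0],[0,0.002,0,0.0008,0]]' | egrep "pos|force|width"; done
```

```text
eef_pos: [0.4994, -0.2557, 0.0436]
force: [-0.1, 0.4, 3.3]
width: 0.0154
gripper_force: 4.3
eef_pos: [0.4975, -0.2558, 0.0428]
force: [0.4, 0.1, 4.5]
width: 0.0155
gripper_force: 4.7
eef_pos: [0.4956, -0.2557, 0.042]
force: [0.5, 0.1, 4.9]
width: 0.0158
gripper_force: 4.7
eef_pos: [0.4943, -0.2558, 0.0415]
force: [1.7, -0.5, 5.3]
width: 0.0155
gripper_force: 4.9
```

```bash
for i in 1; do python3 -m creep '[[0,0.001,0,0.0004,0],[0,0.002,0,0.0008,0],[0,0.002,0,0.0008,0]]' | egrep "pos|force|width"; done;  python3 -m creep '[[0.034,0,0,0,0],[0.034,0,0,0,0],[0.034,0,0,0,0],[0.034,0,0,-0.02,0],[0.034,0,0,-0.05,0],[0.034,0,-0.04,-0.05,0],[0.034,-0.004,-0.063,-0.05,0],[0.03,-0.004,-0.063,-0.05,0],[0.03,-0.004,-0.063,-0.05,0],[0.03,-0.004,-0.063,-0.05,0]]'; python3 -c "
from h import *
go(.497,-.3183,.0425,-.02)
t=arm.grab_frame('top')"
```

```text
eef_pos: [0.4941, -0.2558, 0.0414]
force: [4.2, 1.0, 7.9]
width: 0.0155
gripper_force: 5.2
t: 31.35
eef_pos: [0.4925, -0.3182, 0.0889]
ee_rot: [3.141, -0.002, 3.12]
force: [-0.0, 0.5, -0.6]
width: 0.0301
gripper_force: 0.0
t 31.35 pos [ 0.4925 -0.3182  0.0889] yaw 3.12 -> d [-0.0045 -0.      0.0464] turn -0.001 dist 0.047
```

```bash
python3 -m creep '[[0.03,-0.0045,0,0.02,0],[0.03,-0.0045,0,0.04,0],[0.03,-0.0045,0,0.048,0],[0.03,-0.0045,0,0.048,0],[0,-0.0045,0,0.048,0],[0,-0.0045,0,0.048,0],[0,-0.0045,0,0.048,0],[0,-0.0045,0,0.048,0],[0,-0.0045,0,0.048,0]]' 4|egrep "pos|force|width"; for i in 1 2 3; do python3 -m creep '[[0,0.001,0,0.0004,0],[0,0.002,0,0.0008,0],[0,0.002,0,0.0008,0]]' | egrep "pos|force|width"; done
```

```text
eef_pos: [0.4979, -0.3186, 0.0424]
force: [-4.0, 0.2, 3.5]
width: 0.0093
gripper_force: 4.6
eef_pos: [0.4973, -0.319, 0.0419]
force: [-0.3, 0.7, 5.3]
width: 0.0096
gripper_force: 4.0
eef_pos: [0.4955, -0.319, 0.0411]
force: [0.7, 0.3, 5.5]
width: 0.0093
gripper_force: 4.0
eef_pos: [0.4935, -0.3189, 0.0403]
force: [0.6, -0.9, 5.6]
width: 0.0091
gripper_force: 4.0
```

```bash
for i in 1 2; do python3 -m creep '[[0,0.001,0,0.0004,0],[0,0.002,0,0.0008,0],[0,0.002,0,0.0008,0]]' | egrep "pos|force|width"; done
```

```text
eef_pos: [0.4915, -0.3189, 0.0395]
force: [0.9, -0.5, 5.2]
width: 0.0092
gripper_force: 4.0
eef_pos: [0.4904, -0.319, 0.0389]
force: [3.3, 0.7, 4.4]
width: 0.0089
gripper_force: 4.0
```

```bash
python3 -m creep '[[0.026,0,0,0,0],[0.026,0,0,0,0],[0.026,0,0,0,0],[0.026,0,0,-0.02,0],[0.026,0,0,-0.06,0],[0.03,0.02,0.04,-0.1,0],[0.034,0.04,0.07,-0.1,0],[0.034,0.04,0.4,-0.16,0],[0.034,0.04,0.4,-0.16,0],[0.034,0.04,0.4,-0.16,0],[0.034,0.04,0.4,-0.16,0],[0.034,0.04,0.4,-0.16,0],[0.034,0.04,0.4,-0.16,0],[0.034,0.04,0.4,-0.16,0],[0.034,0.04,0.4,-0.16,0]]'; python3 - <<'E'
from h import *
t=arm.grab_frame('top').astype(int)
cv2.imwrite('pics/r14.png',cv2.cvtColor(t.astype(np.uint8),cv2.COLOR_RGB2BGR))
for k,c in(('red',364),('thick',385),('slim',407),('slim',408),('cap',430)): print(k,[(r,t[r,c].min()) for r in range(193,208)],[(r,t[r,c].tolist()) for r in range(216,222)])
E
```

```text
t: 34.65
eef_pos: [0.4549, 0.074, 0.196]
ee_rot: [-3.141, -0.001, 3.121]
force: [0.4, -1.3, 1.4]
width: 0.0346
gripper_force: 0.0
red [(193, np.int64(176)), (194, np.int64(177)), (195, np.int64(179)), (196, np.int64(162)), (197, np.int64(91)), (198, np.int64(59)), (199, np.int64(59)), (200, np.int64(61)), (201, np.int64(62)), (202, np.int64(62)), (203, np.int64(63)), (204, np.int64(62)), (205, np.int64(63)), (206, np.int64(63)), (207, np.int64(62))] [(216, [171, 61, 61]), (217, [171, 62, 63]), (218, [155, 56, 57]), (219, [95, 51, 50]), (220, [86, 82, 81]), (221, [160, 160, 161])]
thick [(193, np.int64(83)), (194, np.int64(84)), (195, np.int64(83)), (196, np.int64(86)), (197, np.int64(87)), (198, np.int64(87)), (199, np.int64(90)), (200, np.int64(91)), (201, np.int64(92)), (202, np.int64(91)), (203, np.int64(93)), (204, np.int64(88)), (205, np.int64(63)), (206, np.int64(48)), (207, np.int64(48))] [(216, [54, 54, 53]), (217, [53, 54, 53]), (218, [53, 54, 53]), (219, [51, 52, 51]), (220, [47, 48, 48]), (221, [57, 56, 56])]
slim [(193, np.int64(190)), (194, np.int64(187)), (195, np.int64
[... 620 characters left out ...]
 (203, np.int64(55)), (204, np.int64(50)), (205, np.int64(50)), (206, np.int64(51)), (207, np.int64(48))] [(216, [48, 48, 48]), (217, [48, 47, 48]), (218, [43, 43, 42]), (219, [50, 49, 50]), (220, [113, 113, 115]), (221, [194, 194, 197])]
cap [(193, np.int64(168)), (194, np.int64(171)), (195, np.int64(171)), (196, np.int64(173)), (197, np.int64(173)), (198, np.int64(163)), (199, np.int64(123)), (200, np.int64(65)), (201, np.int64(38)), (202, np.int64(42)), (203, np.int64(47)), (204, np.int64(51)), (205, np.int64(53)), (206, np.int64(54)), (207, np.int64(54))] [(216, [53, 53, 51]), (217, [49, 49, 49]), (218, [82, 78, 50]), (219, [154, 146, 63]), (220, [193, 189, 121]), (221, [203, 202, 196])]
```

Thick moved about 2 rows and slim about 2.5 rows, and both shoulders are now where they should be. By the same measure, red and capped are still roughly 3 mm short, so I'll draw them down as well.

```bash
python3 -c "
from h import *
go(.4985,-.1915,.09,-.02)"; python3 -m creep '[[0.03,-0.02,-0.13,0,0],[0.03,-0.02,-0.13,0,0],[0.03,-0.02,-0.13,0,0],[0.03,-0.05,-0.258,0.05,0],[0.03,-0.05,-0.258,0.05,0],[0.03,-0.05,-0.258,0.05,0],[0.03,-0.05,-0.258,0.1,0],[0.03,-0.05,-0.258,0.1,0],[0.03,-0.05,-0.258,0.1,0],[0.03,-0.05,-0.258,0.1,0],[0.03,-0.05,-0.258,0.1,0]]'; python3 -c "
from h import *
go(.4985,-.1915,.0415,-.02)"
```

```text
t 34.7 pos [0.4569 0.0797 0.1977] yaw 3.124 -> d [-0.0463 -0.2704  0.1077] turn 0.003 dist 0.295
t: 35.62
eef_pos: [0.5013, -0.1864, 0.0969]
ee_rot: [-3.141, 0.001, 3.122]
force: [1.0, 0.4, 0.4]
width: 0.03
gripper_force: 0.0
t 35.62 pos [ 0.5013 -0.1864  0.0969] yaw 3.122 -> d [ 0.0027 -0.0052  0.0554] turn 0.0 dist 0.056
```

```bash
python3 -m creep '[[0.03,0.0035,-0.005,0.02,0],[0.03,0.0035,-0.005,0.04,0],[0.03,0.0035,-0.005,0.055,0],[0.03,0.0035,-0.005,0.055,0],[0,0.0035,-0.005,0.055,0],[0,0.0035,-0.005,0.055,0],[0,0.0035,-0.005,0.055,0],[0,0.0035,-0.005,0.055,0]]' 4|egrep "pos|force|width"; for i in 1 2 3; do python3 -m creep '[[0,0.001,0,0.0004,0],[0,0.002,0,0.0008,0],[0,0.002,0,0.0008,0]]' | egrep "pos|force|width"; done
```

```text
eef_pos: [0.4983, -0.1914, 0.0423]
force: [-0.9, 0.9, 2.8]
width: 0.0118
gripper_force: 4.0
eef_pos: [0.4963, -0.1916, 0.0411]
force: [-0.1, -0.4, 5.8]
width: 0.012
gripper_force: 4.0
eef_pos: [0.4943, -0.1916, 0.0403]
force: [1.2, -0.2, 4.9]
width: 0.0123
gripper_force: 4.0
eef_pos: [0.4929, -0.1916, 0.0396]
force: [2.1, 0.2, 5.4]
width: 0.0124
gripper_force: 4.0
```

```bash
python3 -m creep '[[0,0.001,0,0.0004,0],[0,0.002,0,0.0008,0],[0,0.002,0,0.0008,0]]' | egrep "pos|force|width";  python3 -m creep '[[0.024,0,0,0,0],[0.024,0,0,0,0],[0.024,0,0,0,0],[0.024,0,0,-0.02,0],[0.024,0,0,-0.06,0],[0.024,-0.004,-0.19,-0.06,0],[0.024,-0.004,-0.19,-0.06,0],[0.024,-0.004,-0.19,-0.06,0],[0.024,-0.004,-0.19,-0.06,0],[0.024,-0.004,-0.19,-0.06,0],[0.024,-0.004,-0.19,-0.06,0],[0.024,-0.004,-0.19,-0.06,0],[0.024,-0.004,-0.19,-0.06,0]]'; python3 -c "
from h import *
go(.495,-.3835,.041,-.02)"
```

```text
eef_pos: [0.4913, -0.1915, 0.0387]
force: [4.0, -0.1, 3.9]
width: 0.0123
gripper_force: 4.0
t: 38.37
eef_pos: [0.4882, -0.3809, 0.0967]
ee_rot: [3.14, -0.002, 3.12]
force: [0.5, -0.6, -0.2]
width: 0.0238
gripper_force: 0.0
t 38.37 pos [ 0.4882 -0.3809  0.0967] yaw 3.12 -> d [-0.0069 -0.0025  0.0557] turn -0.001 dist 0.056
```

```bash
python3 -m creep '[[0.026,-0.006,-0.003,0.02,0],[0.026,-0.006,-0.003,0.04,0],[0.026,-0.006,-0.003,0.053,0],[0.026,-0.006,-0.003,0.054,0],[0,-0.006,-0.003,0.054,0],[0,-0.006,-0.003,0.054,0],[0,-0.006,-0.003,0.054,0],[0,-0.006,-0.003,0.054,0]]' 4|egrep "pos|force|width"; for i in 1 2 3; do python3 -m creep '[[0,0.001,0,0.0004,0],[0,0.002,0,0.0008,0],[0,0.002,0,0.0008,0]]' | egrep "pos|force|width"; done
```

```text
eef_pos: [0.4959, -0.3845, 0.0448]
force: [0.3, -0.0, 0.1]
width: 0.0121
gripper_force: 3.5
eef_pos: [0.4935, -0.3847, 0.0434]
force: [-0.2, 0.6, 3.1]
width: 0.0119
gripper_force: 4.1
eef_pos: [0.4915, -0.3848, 0.0425]
force: [0.2, -0.4, 5.3]
width: 0.0121
gripper_force: 4.5
eef_pos: [0.4905, -0.3849, 0.042]
force: [2.6, 0.1, 6.4]
width: 0.012
gripper_force: 4.7
```

```bash
python3 -m creep '[[0,0.001,0,0.0004,0],[0,0.002,0,0.0008,0],[0,0.002,0,0.0008,0]]' | egrep "pos|force|width";  python3 -m creep '[[0.024,0,0,0,0],[0.024,0,0,0,0],[0.024,0,0,0,0],[0.024,0,0,-0.02,0],[0.024,0,0,-0.06,0],[0.024,0.03,0.03,-0.1,0],[0.03,0.04,0.07,-0.14,0],[0.03,0.05,0.45,-0.16,0],[0.03,0.05,0.45,-0.16,0],[0.03,0.05,0.45,-0.16,0],[0.03,0.05,0.45,-0.16,0],[0.03,0.05,0.45,-0.16,0],[0.03,0.05,0.45,-0.16,0],[0.03,0.05,0.45,-0.16,0],[0.03,0.05,0.45,-0.16,0],[0.03,0.05,0.45,-0.16,0],[0.03,0.05,0.45,-0.16,0]]'; python3 - <<'E'
from h import *
t=arm.grab_frame('top').astype(int);s=arm.grab_frame('scene')
for k,c in(('red',364),('thick',385),('slim',407),('slim',408),('cap',430)): print(k,[(r,int(t[r,c].min())) for r in range(194,208)])
# scene: compare marker and tweezers with the first picture; cleat edge continuity
a=cv2.imread('pics/scene0.png')[...,::-1]
P=[blob('scene',i,(245,255,320,292),'blue').mean(0) for i in(a,s)];print('marker',P)
a2=cv2.imread('pics/top0.png')[...,::-1]
print('marker top',[blob('top',i.astype(np.uint8),(255,200,278,252),'blue').mean(0) for i in(a2,t)])
E
```

```text
eef_pos: [0.4901, -0.385, 0.0418]
force: [5.2, 1.4, 6.6]
width: 0.0124
gripper_force: 5.0
t: 41.45
eef_pos: [0.4455, 0.069, 0.2006]
ee_rot: [3.141, -0.0, 3.122]
force: [1.3, -0.5, 0.3]
width: 0.0302
gripper_force: 0.0
red [(194, 176), (195, 178), (196, 179), (197, 171), (198, 130), (199, 75), (200, 57), (201, 60), (202, 61), (203, 61), (204, 62), (205, 63), (206, 63), (207, 65)]
thick [(194, 83), (195, 83), (196, 86), (197, 87), (198, 88), (199, 88), (200, 92), (201, 93), (202, 91), (203, 94), (204, 89), (205, 62), (206, 49), (207, 49)]
slim [(194, 186), (195, 183), (196, 173), (197, 166), (198, 165), (199, 150), (200, 120), (201, 97), (202, 86), (203, 69), (204, 61), (205, 61), (206, 62), (207, 61)]
slim [(194, 203), (195, 200), (196, 192), (197, 189), (198, 184), (199, 157), (200, 95), (201, 67), (202, 59), (203, 54), (204, 50), (205, 49), (206, 49), (207, 49)]
cap [(194, 58), (195, 55), (196, 55), (197, 58), (198, 59), (199, 70), (200, 82), (201, 71), (202, 49), (203, 45), (204, 47), (205, 49), (206, 48), (207, 49)]
marker [array([284.0534, 274.274 ]), array([264.2955, 267.7614])]Traceback (most recent call last):
  File "<stdin>", line 8, in <module>
  File "h.py", line 20, in blob
    i=1+np.argmax(st[1:,4]);vv,uu=np.nonzero(l==i);return np.c_[uu+u0,vv+v0].astype(float)
        ~~~~~~~~~^^^^^^^^^^
    return _wrapfunc(a, 'argmax', axis=axis, out=out, **kwds)
    return bound(*args, **kwds)
ValueError: attempt to get argmax of an empty sequence
```

```bash
python3 - <<'E'
from h import *
for f in('scene0','r12'): print(f,'marker',blob('scene',cv2.imread(f'pics/{f}.png')[...,::-1].copy(),(245,255,320,292),'blue').mean(0))
a,b=[cv2.imread(f'pics/{f}.png').astype(int)[245:293,178:244] for f in('scene0','r12')];print('tweezers area diff',(abs(a-b).max(2)>40).sum())
t=arm.grab_frame('top');s=arm.grab_frame('scene')
def cen(im,roi):
    u0,v0,u1,v1=roi;h=cv2.cvtColor(im[v0:v1,u0:u1],cv2.COLOR_RGB2HSV).astype(int);v,u=np.nonzero((h[...,0]>25)&(h[...,0]<40)&(h[...,1]>90)&(h[...,2]>80));return np.array([u.mean()+u0,v.mean()+v0])
a,b=cen(t,(422,214,438,226)),cen(s,(393,165,414,182));print(a,b,tri(a,b))
E
```

```text
scene0 marker [284.0534 274.274 ]
r12 marker [284.1942 274.295 ]
tweezers area diff 26
 ** On entry to DLASCL parameter number  4 had an illegal value
 ** On entry to DLASCL parameter number  4 had an illegal value
 ** On entry to DLASCL parameter number  4 had an illegal value
 ** On entry to DLASCL parameter number  4 had an illegal value
 ** On entry to DLASCL parameter number  5 had an illegal value
 ** On entry to DLASCL parameter number  4 had an illegal value<stdin>:6: RuntimeWarning: Mean of empty slice.
  ret = ret.dtype.type(ret / rcount)
Traceback (most recent call last):
  File "h.py", line 11, in tri
    s=np.linalg.lstsq(np.c_[d1,-d2],o2-o1,rcond=None)[0]
      ~~~~~~~~~~~~~~~^^^^^^^^^^^^^^^^^^^^^^^^^^^^^^^^
numpy.linalg.LinAlgError: SVD did not converge in Linear Least Squares
```

```bash
python3 - <<'E'
from h import *
t=arm.grab_frame('top').astype(int);s=arm.grab_frame('scene').astype(int)
t0=cv2.imread('pics/r14.png')[...,::-1].astype(int)
print('now R-B top');print((t[...,0]-t[...,2])[190:223:2,420:440]);print('bright');print(t[190:223:2,420:440].max(2))
print('before');print((t0[...,0]-t0[...,2])[190:223:2,420:440])
print('scene R-B');print((s[...,0]-s[...,2])[162:184,388:414])
print('scene gray');print(s[162:184,388:414].max(2))
E
```

```text
now R-B top
[[  0  -1  -2   0  -1  -2  -7  39 123 150 153 154 143  84  14  -3  -3  -1
    0  -1]
 [ -1  -1  -1  -2   0  -4  -3  49 129 153 150 116  58  21   6  -1  -1  -1
   -1   0]
 [ -2   1  -2   0  -2  -5  -4  50 129 154 151  87  16   3   0  -1  -1  -1
    0  -1]
 [ -1  -1  -2  -1  -3  -6   5  66 133 153 148  74   8  -1  -2  -1   1  -1
    0   0]
 [  1  -1  -2  -2  -5   3  56 125 151 151 116  56  37  26   8  -2  -1  -1
   -1   0]
 [ -2  -2  -1  -3  -7  23  97 142 155 151  92  24  23  21   3  -2  -1   0
   -1  -1]
 [ -1   0  -2  -2  -8  25 104 144 151 125  59   6   3   3   0   0  -2  -1
   -2  -1]
 [ -1  -1  -2  -3  -9  42 128 154 144  84  16  -2  -1   0  -1  -2  -1  -2
   -2  -2]
 [ -1  -1  -2  -4  -4  49 133 150 104  33  -2   0   1   1  -2  -2  -2  -1
   -2  -1]
 [ -2  -1  -2  -4  -1  56 123 112  48   3  -2   0   1  -1  -2  -1  -3   0
   -2  -1]
 [ -2  -1  -3  -6  11  80 130 102  35  -1  -1   1   1  -1  -1  -2  -2  -1
   -1  -1]
 [ -2  -2  -3  -7  24  97 126  84  20  -3   2   6   3  -1  -2  -2  -1   0
   -1  -2]
 [ -3  -1  -3  -8  28  94  95  44   4  -2   4  13   8   1  -1  -2  -
[... 7382 characters left out ...]
11 101 102
   96  88  91  96 185 227 231 231]
 [ 64  64  63  64  63  64  63  64  78 122 195 224 176 116 107 106 103  95
   88  90 114 121 155 220 230 233]
 [ 67  63  62  63  63  65  64  81 153 225 224 152 112 108 106  96  88  86
   92 115 143 147 161 175 226 233]
 [ 71  66  63  63  63  79 114 160 222 213 130 107 107 105  96  87  91  97
  128 146 148 161 220 226 232 234]
 [ 68  71  68  64  80 152 227 228 159 114 108 107 101  89  87  90 117 145
  150 149 163 222 227 232 234 233]
 [ 63  67  80 114 160 223 224 140 109 108 106  97  88  88  96 117 145 149
  163 166 222 232 234 234 233 233]
 [ 65  78 144 226 229 173 115 108 107 105  96  88  91 107 142 147 148 162
  221 229 233 234 234 234 233 233]]
```

```bash
python3 - <<'E'
from h import *
t=arm.grab_frame('top').astype(int);t0=cv2.imread('pics/r14.png')[...,::-1].astype(int)
for n,i in(('before',t0),('now',t)):
  print(n);
  for r in range(213,225): print(r,' '.join('%d/%d/%d'%tuple(i[r,c]) for c in range(425,437)))
print('thick now');
for r in range(216,224): print(r,t[r,378:394].max(1))
print('red now');
for r in range(216,224): print(r,t[r,355:372].max(1))
print('slim now');
for r in range(216,224): print(r,t[r,400:414].max(1))
E
```

```text
before
213 140/104/52 150/110/51 100/76/50 52/48/47 48/49/51 58/56/55 58/56/51 52/50/47 43/43/44 43/44/45 42/43/44 42/43/44
214 145/108/52 146/107/52 91/70/48 50/47/46 47/49/49 55/55/52 59/57/50 49/49/45 44/44/45 42/42/43 43/42/44 44/44/44
215 172/125/57 163/118/53 96/73/47 50/49/47 50/51/52 56/56/53 60/57/51 50/49/46 42/42/42 41/41/41 41/41/41 41/42/42
216 179/130/57 166/120/53 96/73/47 47/45/46 48/48/50 53/53/51 53/52/48 45/44/42 41/39/39 40/40/40 40/40/41 42/42/41
217 181/131/54 176/126/54 105/78/47 50/45/44 42/43/47 49/49/49 46/45/43 40/40/40 40/39/40 41/41/42 42/42/43 42/42/43
218 181/130/53 188/137/56 129/97/49 85/76/46 80/77/50 82/78/50 61/58/43 40/38/37 36/37/37 37/37/38 39/38/39 39/40/41
219 150/118/74 147/117/74 125/109/63 141/133/61 158/152/63 154/146/63 113/106/60 66/64/54 43/43/44 38/38/40 39/39/39 39/39/40
220 149/145/145 145/143/143 140/137/124 170/166/117 198/194/119 193/189/121 160/157/126 128/128/125 108/108/111 101/101/103 101/101/103 100/100/101
221 194/195/199 192/193/198 191/193/196 195/196/194 203/203/196 203/202/196 197/197/197 194/194/198 191/192/195 191/191/
[... 2999 characters left out ...]
81 179 165 162 166 171 178 178 175 177 172 169]
222 [222 223 223 221 222 222 221 218 216 213 216 217 216 217 217 218 218]
223 [225 226 227 227 227 226 223 221 213 204 202 203 200 202 208 213 218]
slim now
216 [ 43  42  39  85 162 141  76  49  50  45  44  41  43  44]
217 [ 46  43  42  92 163 136  69  48  50  45  41  43  44  45]
218 [ 44  42  41  90 157 130  67  44  46  41  40  41  40  42]
219 [ 42  43  49  88 142 122  71  46  47  51  46  43  42  42]
220 [103 103 115 138 156 151 122 109 115 124 116 106 104 105]
221 [197 194 196 198 200 199 197 196 198 198 197 197 196 196]
222 [210 205 206 209 209 211 211 212 211 211 213 213 214 214]
223 [202 204 213 217 220 219 220 221 221 223 222 221 221 221]
```

```bash
python3 - <<'E'
from h import *
im={n:arm.grab_frame(n).astype(np.float32) for n in('top','scene')}
old={'top':cv2.imread('pics/r14.png')[...,::-1].astype(np.float32),'scene':cv2.imread('pics/r12.png')[...,::-1].astype(np.float32)}
def pr(n,w):
    p=arm.camera_params(n);c=np.linalg.inv(p['T'])@np.r_[w,1];return c[0]/c[2]*p['fx']+p['cx'],c[1]/c[2]*p['fy']+p['cy']
s,c=np.sin(np.radians(22)),np.cos(np.radians(22))
def samp(i,uv): return cv2.getRectSubPix(i,(1,1),(float(uv[0]),float(uv[1])))[0,0].astype(int)
for lx in list(range(-14,20,2)):
  w=[.4662+(lx*c-12*s)/1e3,-.3845,.022+(lx*s+12*c)/1e3]
  a,b=pr('top',w),pr('scene',w)
  print(lx,np.round(a,1),samp(im['top'],a),'old',samp(old['top'],a),'| scene',np.round(b,1),samp(im['scene'],b),'old',samp(old['scene'],b))
E
```

```text
-14 [429.6 225.1] [217 219 221] old [217 218 221] | scene [407.8 174.8] [81 83 85] old [76 78 80]
-12 [429.6 224.4] [218 220 222] old [218 219 222] | scene [407.3 174.3] [90 91 91] old [85 87 90]
-10 [429.6 223.8] [219 220 223] old [218 219 222] | scene [406.7 173.9] [124 125 123] old [108 110 112]
-8 [429.7 223.2] [218 220 221] old [217 217 221] | scene [406.1 173.4] [181 183 181] old [131 134 136]
-6 [429.7 222.5] [215 216 214] old [211 211 215] | scene [405.6 173. ] [187 190 191] old [124 125 124]
-4 [429.8 221.9] [208 209 205] old [205 205 208] | scene [405.  172.5] [118 120 120] old [87 87 79]
-2 [429.8 221.3] [193 193 192] old [203 203 199] | scene [404.4 172.1] [79 80 78] old [95 91 59]
0 [429.9 220.6] [156 156 155] old [199 197 166] | scene [403.8 171.7] [67 68 66] old [96 92 54]
2 [429.9 220. ] [107 106 104] old [192 188 119] | scene [403.3 171.2] [68 68 65] old [80 77 52]
4 [430.  219.3] [73 72 68] old [167 160  82] | scene [402.7 170.8] [69 69 66] old [61 60 50]
6 [430.  218.7] [55 54 49] old [131 124  58] | scene [402.1 170.3] [73 72 67] old [53 54 51]
8 [430.1 218.1] [57 55 49] old [84 80 50] | scene [401.6 169.9] [73 72 68] old [53 53 51]
10 [430.1 217.4] [56 55 49] old [61 59 48] | scene [401.  169.4] [73 72 68] old [54 54 50]
12 [430.2 216.8] [55 54 50] old [49 49 48] | scene [400.4 169. ] [73 72 68] old [55 55 51]
14 [430.2 216.1] [54 53 50] old [52 52 50] | scene [399.9 168.5] [73 72 68] old [54 54 52]
16 [430.3 215.5] [55 54 51] old [55 54 51] | scene [399.3 168.1] [75 74 69] old [55 56 52]
18 [430.3 214.8] [57 57 52] old [57 56 52] | scene [398.7 167.7] [76 75 69] old [54 54 51]
```

The saved-picture comparison settles it. Before I drew them down, the yellow cap and the red one's black butt lay right at the cleat's inner face, which is home. Now the butts are buried about 5 mm in the (soft) cleat, so the draw was a mistake. I'll pull each driver back up by about 5 mm.

```bash
python3 -m creep '[[0.026,-0.02,-0.2,0,0],[0.026,-0.02,-0.2,0,0],[0.026,-0.02,-0.2,0,0],[0.026,-0.02,-0.2,0,0],[0.026,-0.02,-0.2,0,0],[0.026,-0.044,-0.46,0.05,0],[0.026,-0.044,-0.46,0.05,0],[0.026,-0.044,-0.46,0.05,0],[0.026,-0.044,-0.46,0.05,0],[0.026,-0.044,-0.46,0.05,0],[0.026,-0.044,-0.46,0.05,0],[0.026,-0.044,-0.46,0.1,0],[0.026,-0.044,-0.46,0.1,0],[0.026,-0.044,-0.46,0.1,0],[0.026,-0.044,-0.46,0.1,0]]'; python3 -c "
from h import *
go(.489,-.3845,.04,-.02)"
```

```text
t: 43.15
eef_pos: [0.48, -0.3946, 0.1]
ee_rot: [3.141, -0.002, 3.12]
force: [0.4, 0.7, 1.1]
width: 0.0261
gripper_force: 0.0
t 43.15 pos [ 0.48   -0.3946  0.1   ] yaw 3.12 -> d [-0.0088  0.0103  0.06  ] turn -0.001 dist 0.061
```

```bash
python3 -m creep '[[0.026,-0.009,0.01,0,0],[0.026,-0.009,0.01,0.02,0],[0.026,-0.009,0.01,0.04,0]]' >/dev/null; python3 -c "
from h import *
go(.489,-.3845,.04,-.02)"
```

```text
t 43.4 pos [ 0.4937 -0.3839  0.0641] yaw 3.124 -> d [ 0.0047 -0.0007  0.0241] turn 0.002 dist 0.025
```

```bash
python3 -m creep '[[0.026,0.0045,-0.0005,0,0],[0.026,0.0045,-0.0005,0.01,0],[0.026,0.0045,-0.0005,0.02,0],[0.026,0.0045,-0.0005,0.021,0],[0,0.0045,-0.0005,0.021,0],[0,0.0045,-0.0005,0.021,0],[0,0.0045,-0.0005,0.021,0],[0,0.0045,-0.0005,0.021,0]]' 8|egrep "pos|force|width"; python3 -m creep '[[0,-0.001,0,-0.0004,0],[0,-0.002,0,-0.0008,0],[0,-0.003,0,-0.0012,0],[0,-0.004,0,-0.0016,0],[0,-0.005,0,-0.002,0],[0,-0.005,0,-0.002,0]]'|egrep "pos|force|width"; python3 -m creep '[[0.024,0,0,0,0],[0.024,0,0,0,0],[0.024,0,0,0,0],[0.024,0,0,-0.02,0],[0.024,0,0,-0.05,0],[0.024,0.005,0.03,-0.05,0],[0.028,0.004,0.066,-0.05,0],[0.028,0.004,0.066,-0.05,0],[0.028,0.004,0.066,-0.05,0]]'|egrep "t:|pos"; python3 - <<'E'
from h import *
go(.4895,-.3188,.04,-.02)
s=arm.grab_frame('scene').astype(int)
print('scene R-B');print((s[...,0]-s[...,2])[168:178,396:410]);print(s[168:178,396:410].max(2))
E
```

```text
eef_pos: [0.4862, -0.3851, 0.04]
force: [0.4, -0.6, 1.6]
width: 0.0128
gripper_force: 8.0
eef_pos: [0.4903, -0.3849, 0.0415]
force: [-4.1, -0.1, 3.8]
width: 0.0125
gripper_force: 8.1
t: 45.32
eef_pos: [0.489, -0.3175, 0.092]
ee_rot: [-3.141, 0.002, 3.124]
t 45.32 pos [ 0.489  -0.3175  0.092 ] yaw 3.124 -> d [-0.0005 -0.0013  0.052 ] turn 0.002 dist 0.052
scene R-B
[[-1 -1  0  1  2  0 -3 -2 -5 -4 -3 -4 -6 -6]
 [ 0  0  0  0 -1  5  0 -2 -2 -2 -2 -2 -3 -5]
 [ 5  1  1 -1 -2 -1  3  0 -1 -3 -2 -2 -3 -6]
 [43  9  1 -1  0 -1 -1  1 -1 -1 -2 -4 -6 -6]
 [92 48 13  2  0  0 -1  0  8  8 -3 -5 -5 -4]
 [78 84 55 16  3  0  0  0 26 22 -2 -5 -4 -4]
 [10  2 51 45 19  5  0 -2 -5 -5 -3 -4 -5 -4]
 [-1 -2 -2 30 55 18 -2 -5 -5 -4 -4 -3 -3 -6]
 [-1 -1 -2 -2 14 -3 -5 -4 -4 -4 -3 -4 -7 -6]
 [-2 -1 -3 -4 -4 -5 -4 -4 -4 -4 -6 -7 -6 -5]]
[[ 57  55  53  55  55  52  51  63  82  69  53  70  84  93]
 [ 58  58  55  55  56  58  53  51  50  51  49  49  63  88]
 [ 59  58  58  56  56  55  58  50  51  50  50  53  68 116]
 [ 93  64  59  57  56  55  55  55  53  51  57  83 129 161]
 [140 100  67  59  58  55  54  56  63  71  96 147 147 120]
 [127 134 104  69  56  56  55  59 103 138 149 144 103 103]
 [ 62  53 101  94  71  59  62  95 147 149 124 100  81  96]
 [ 51  52  52  81 109  90 103 143 151 112 105  85  81  91]
 [ 51  51  52  58 105 146 151 127 110 105 102  97  85  89]
 [ 52  53  67 100 146 153 120 107 105 103  93  84  88  93]]
```

```bash
python3 -m creep '[[0.028,-0.0005,-0.001,0.02,0],[0.028,-0.0005,-0.001,0.04,0],[0.028,-0.0005,-0.001,0.0515,0],[0.028,-0.0005,-0.001,0.0515,0],[0,-0.0005,-0.001,0.0515,0],[0,-0.0005,-0.001,0.0515,0],[0,-0.0005,-0.001,0.0515,0],[0,-0.0005,-0.001,0.0515,0],[0,-0.0005,-0.001,0.0515,0]]' 12|egrep "pos|force|width"; python3 -m creep '[[0,-0.001,0,-0.0004,0],[0,-0.002,0,-0.0008,0],[0,-0.003,0,-0.0012,0],[0,-0.004,0,-0.0016,0],[0,-0.005,0,-0.002,0],[0,-0.006,0,-0.0024,0],[0,-0.006,0,-0.0024,0]]'|egrep "pos|force|width"; python3 -m creep '[[0.024,0,0,0,0],[0.024,0,0,0,0],[0.024,0,0,0,0],[0.024,0,0,-0.02,0],[0.024,0,0,-0.05,0],[0.024,0.005,0.03,-0.05,0],[0.03,0.004,0.064,-0.05,0],[0.03,0.004,0.064,-0.05,0],[0.03,0.004,0.064,-0.05,0]]'|egrep "t:|pos"; python3 - <<'E'
from h import *
go(.493,-.2555,.043,-.02)
E
```

```text
eef_pos: [0.4892, -0.3201, 0.0411]
force: [-1.1, 1.7, 4.9]
width: 0.0053
gripper_force: 11.6
eef_pos: [0.4922, -0.3198, 0.0422]
force: [-7.4, 0.2, 5.8]
width: 0.0055
gripper_force: 12.3
t: 47.45
eef_pos: [0.4927, -0.2546, 0.0929]
ee_rot: [-3.141, 0.002, 3.124]
t 47.45 pos [ 0.4927 -0.2546  0.0929] yaw 3.124 -> d [-0.0003 -0.0009  0.0499] turn 0.002 dist 0.05
```

```bash
python3 -m creep '[[0.03,-0.0005,-0.001,0.02,0],[0.03,-0.0005,-0.001,0.04,0],[0.03,-0.0005,-0.001,0.053,0],[0.03,-0.0005,-0.001,0.0535,0],[0,-0.0005,-0.001,0.0535,0],[0,-0.0005,-0.001,0.0535,0],[0,-0.0005,-0.001,0.0535,0],[0,-0.0005,-0.001,0.0535,0],[0,-0.0005,-0.001,0.0535,0]]' 12|egrep "pos|force|width"; python3 -m creep '[[0,-0.001,0,-0.0004,0],[0,-0.002,0,-0.0008,0],[0,-0.003,0,-0.0012,0],[0,-0.004,0,-0.0016,0],[0,-0.005,0,-0.002,0],[0,-0.006,0,-0.0024,0],[0,-0.006,0,-0.0024,0]]'|egrep "pos|force|width"; python3 -m creep '[[0.03,0,0,0,0],[0.03,0,0,0,0],[0.03,0,0,0,0],[0.03,0,0,-0.02,0],[0.03,0,0,-0.05,0],[0.028,0.005,0.03,-0.05,0],[0.028,0.005,0.064,-0.05,0],[0.028,0.005,0.064,-0.05,0],[0.028,0.005,0.064,-0.05,0]]'|egrep "t:|pos"; python3 - <<'E'
from h import *
go(.49,-.1915,.038,-.02)
E
```

```text
eef_pos: [0.493, -0.2571, 0.0397]
force: [1.5, -0.5, -0.0]
width: 0.0166
gripper_force: 11.5
eef_pos: [0.4981, -0.257, 0.0412]
force: [-2.3, 1.2, 2.6]
width: 0.0167
gripper_force: 11.7
t: 49.53
eef_pos: [0.4954, -0.1917, 0.0918]
ee_rot: [3.142, 0.002, 3.124]
t 49.53 pos [ 0.4954 -0.1917  0.0918] yaw 3.124 -> d [0.0054 0.0001 0.0538] turn 0.003 dist 0.054
```

Now red, then retreat and measure.

```bash
python3 -m creep '[[0.028,0.004,0,0.02,0],[0.028,0.004,0,0.04,0],[0.028,0.004,0,0.054,0],[0.028,0.004,0,0.0545,0],[0,0.004,0,0.0545,0],[0,0.004,0,0.0545,0],[0,0.004,0,0.0545,0],[0,0.004,0,0.0545,0],[0,0.004,0,0.0545,0]]' 12|egrep "pos|force|width"; python3 -m creep '[[0,-0.001,0,-0.0004,0],[0,-0.002,0,-0.0008,0],[0,-0.003,0,-0.0012,0],[0,-0.004,0,-0.0016,0],[0,-0.005,0,-0.002,0],[0,-0.005,0,-0.002,0]]'|egrep "pos|force|width"; python3 -m creep '[[0.026,0,0,0,0],[0.026,0,0,0,0],[0.026,0,0,0,0],[0.026,0,0,-0.02,0],[0.026,0,0,-0.05,0],[0.026,0.03,0.04,-0.1,0],[0.03,0.04,0.25,-0.12,0],[0.03,0.04,0.25,-0.12,0],[0.03,0.04,0.25,-0.12,0],[0.03,0.04,0.25,-0.12,0],[0.03,0.04,0.25,-0.12,0],[0.03,0.04,0.25,-0.12,0],[0.03,0.04,0.25,-0.12,0],[0.03,0.04,0.25,-0.12,0]]'|egrep "t:|pos"; cat > chk.py <<'E'
from h import *
import sys
t=arm.grab_frame('top');cv2.imwrite(f'pics/{sys.argv[1]}.png',cv2.cvtColor(t,cv2.COLOR_RGB2BGR));t=t.astype(int)
print('t',arm.get_state()['t'])
for k,cs,a in(('red',(363,364,365),194),('thick',(384,385,386),200),('slim',(407,408),194),('cap',(429,430,431,432),196)):
  for c in cs: print(k,c,a,t[a:a+10,c].min(1),' butt 216..223 ',[tuple(map(int,v)) for v in t[216:224,c]])
E
python3 chk.py r15
```

```text
eef_pos: [0.4914, -0.1931, 0.0376]
force: [0.9, 0.2, 0.8]
width: 0.0119
gripper_force: 11.9
eef_pos: [0.4944, -0.193, 0.0386]
force: [-5.2, -0.1, 3.7]
width: 0.0118
gripper_force: 12.1
t: 51.95
eef_pos: [0.4611, 0.0594, 0.1592]
ee_rot: [3.141, 0.001, 3.125]
t 52.0
red 363 194 [42 43 45 47 48 49 49 50 53 53]  butt 216..223  [(159, 59, 58), (161, 59, 59), (157, 55, 55), (144, 54, 54), (105, 82, 81), (156, 158, 160), (213, 215, 216), (214, 213, 207)]
red 364 194 [96 97 93 67 55 54 57 58 59 60]  butt 216..223  [(172, 63, 63), (173, 63, 64), (168, 57, 58), (153, 55, 55), (106, 78, 77), (156, 158, 159), (212, 213, 215), (205, 204, 199)]
red 365 194 [178 179 165 107  63  58  61  61  61  62]  butt 216..223  [(143, 56, 56), (142, 57, 57), (139, 52, 52), (123, 52, 52), (106, 90, 90), (165, 168, 169), (213, 215, 216), (205, 202, 199)]
thick 384 200 [41 42 43 45 41 43 46 46 45 46]  butt 216..223  [(46, 47, 52), (46, 46, 53), (45, 46, 55), (47, 47, 54), (76, 78, 77), (137, 138, 139), (178, 179, 180), (185, 184, 183)]
thick 385 200 [101 101 102  97  66  48  49  51  50  49]  butt 216..223  [(52, 52
[... 751 characters left out ...]
3  [(44, 45, 47), (46, 47, 48), (43, 44, 46), (45, 44, 41), (116, 112, 92), (204, 202, 180), (213, 213, 210), (217, 219, 223)]
cap 430 196 [55 55 54 61 65 54 47 45 47 47]  butt 216..223  [(53, 53, 51), (55, 55, 53), (51, 51, 48), (50, 49, 46), (117, 114, 98), (202, 201, 181), (212, 213, 209), (217, 219, 222)]
cap 431 196 [ 96 100 102 102  99  66  49  49  49  51]  butt 216..223  [(62, 60, 52), (61, 58, 50), (55, 54, 47), (60, 59, 56), (124, 124, 116), (199, 199, 193), (211, 211, 211), (218, 219, 223)]
cap 432 196 [173 175 170 140 109  67  45  50  50  52]  butt 216..223  [(52, 51, 45), (51, 50, 44), (47, 46, 42), (55, 54, 55), (125, 125, 126), (197, 197, 199), (209, 210, 211), (217, 219, 221)]
```

Progress. By shoulder row and visible butt colour, red needs about 2 mm more, thick 3, slim 4.5 and cap 4. I'll do a second round with a firmer, lower grip.

```bash
python3 -c "
from h import *
go(.4925,-.192,.09,-.02)"; python3 -m creep '[[0.026,-0.01,-0.12,0,0],[0.026,-0.01,-0.12,0,0],[0.026,-0.01,-0.12,0,0],[0.026,-0.032,-0.25,0.03,0],[0.026,-0.032,-0.25,0.03,0],[0.026,-0.032,-0.25,0.03,0],[0.026,-0.032,-0.25,0.06,0],[0.026,-0.032,-0.25,0.06,0],[0.026,-0.032,-0.25,0.06,0],[0.026,-0.032,-0.25,0.06,0]]'>/dev/null;python3 -m creep '[[0.026,0,0,0,0]]' >/dev/null; python3 -c "
from h import *
go(.4925,-.192,.0375,-.02)"
```

```text
t 52.0 pos [0.4608 0.0584 0.1588] yaw 3.123 -> d [-0.0363 -0.2498  0.0688] turn 0.001 dist 0.262
t 52.92 pos [ 0.4883 -0.1926  0.0999] yaw 3.122 -> d [-0.0042  0.0007  0.0624] turn 0.0 dist 0.063
```

```bash
python3 -m creep '[[0.026,-0.004,0.0007,0.03,0],[0.026,-0.004,0.0007,0.05,0],[0.026,-0.004,0.0007,0.062,0],[0.026,-0.004,0.0007,0.062,0],[0,-0.004,0.0007,0.062,0],[0,-0.004,0.0007,0.062,0],[0,-0.004,0.0007,0.062,0],[0,-0.004,0.0007,0.062,0],[0,-0.004,0.0007,0.062,0]]' 25|egrep "pos|force|width"; python3 -m creep '[[0,-0.001,0,-0.0004,0],[0,-0.002,0,-0.0008,0],[0,-0.003,0,-0.0012,0],[0,-0.003,0,-0.0012,0]]'|egrep "pos|force|width"; python3 -m creep '[[0.026,0,0,0,0],[0.026,0,0,0,0],[0.026,0,0,0,0],[0.026,0,0,-0.02,0],[0.026,0,0,-0.05,0],[0.03,0.002,-0.03,-0.05,0],[0.03,0.002,-0.064,-0.05,0],[0.03,0.002,-0.064,-0.05,0],[0.03,0.002,-0.064,-0.05,0]]'|egrep "t:|pos"; python3 -c "
from h import *
go(.494,-.2558,.0395,-.02)"
```

```text
eef_pos: [0.4928, -0.1921, 0.0381]
force: [-0.2, 2.7, 7.9]
width: 0.0112
gripper_force: 25.0
eef_pos: [0.4931, -0.1922, 0.0382]
force: [-4.3, 2.3, 7.7]
width: 0.0106
gripper_force: 25.0
t: 54.75
eef_pos: [0.4914, -0.2576, 0.088]
ee_rot: [-3.141, 0.001, 3.119]
t 54.75 pos [ 0.4914 -0.2576  0.088 ] yaw 3.119 -> d [-0.0026  0.0019  0.0485] turn -0.003 dist 0.049
```

```bash
python3 -m creep '[[0.03,-0.0025,0.002,0.02,0],[0.03,-0.0025,0.002,0.04,0],[0.03,-0.0025,0.002,0.048,0],[0.03,-0.0025,0.002,0.048,0],[0,-0.0025,0.002,0.048,0],[0,-0.0025,0.002,0.048,0],[0,-0.0025,0.002,0.048,0],[0,-0.0025,0.002,0.048,0],[0,-0.0025,0.002,0.048,0]]' 15|egrep "pos|force|width"; python3 -m creep '[[0,-0.002,0,-0.0008,0],[0,-0.004,0,-0.0016,0],[0,-0.004,0,-0.0016,0],[0,-0.004,0,-0.0016,0],[0,-0.004,0,-0.0016,0]]'|egrep "pos|force|width";  python3 -m creep '[[0,0,0,0,0],[0,0,0,0,0]]'|egrep "pos|force|width"
```

```text
eef_pos: [0.4945, -0.2543, 0.0407]
force: [-0.0, 0.6, 1.5]
width: 0.0163
gripper_force: 14.9
eef_pos: [0.4978, -0.2544, 0.0417]
force: [-2.1, 0.7, 5.9]
width: 0.0168
gripper_force: 15.2
eef_pos: [0.4978, -0.2544, 0.0417]
force: [-2.1, 0.0, 5.2]
width: 0.0167
gripper_force: 15.2
```

```bash
python3 -m creep '[[0.03,0,0,0,0],[0.03,0,0,0,0],[0.03,0,0,0,0],[0.03,0,0,-0.02,0],[0.03,0,0,-0.05,0],[0.028,0.005,-0.03,-0.05,0],[0.028,0.007,-0.064,-0.05,0],[0.028,0.007,-0.064,-0.05,0],[0.028,0.007,-0.064,-0.05,0],[0.028,0.007,-0.064,-0.05,0]]'|egrep "t:"; python3 -c "
from h import *
go(.49,-.319,.0375,-.02)"
```

```text
t: 56.92
ee_rot: [3.141, -0.0, 3.12]
t 56.92 pos [ 0.4894 -0.3183  0.0911] yaw 3.12 -> d [-0.0006 -0.0007  0.0536] turn -0.001 dist 0.054
```

```bash
python3 -m creep '[[0.028,0,0,0.02,0],[0.028,0,0,0.04,0],[0.028,0,0,0.053,0],[0.028,0,0,0.054,0],[0.028,0,0,0.054,0],[0,0,0,0.054,0],[0,0,0,0.054,0],[0,0,0,0.054,0],[0,0,0,0.054,0],[0,0,0,0.054,0]]' 12|egrep "pos|force|width"; python3 -m creep '[[0,-0.002,0,-0.0008,0],[0,-0.004,0,-0.0016,0],[0,-0.006,0,-0.0024,0],[0,-0.006,0,-0.0024,0],[0,-0.006,0,-0.0024,0]]'|egrep "pos|force|width"
```

```text
eef_pos: [0.4902, -0.3183, 0.0383]
force: [0.3, 0.5, 2.4]
width: 0.0085
gripper_force: 11.9
eef_pos: [0.4945, -0.3183, 0.0399]
force: [-5.6, -0.1, 4.4]
width: 0.0088
gripper_force: 12.1
```

Good, 4.3 mm. Now cap.

```bash
python3 -m creep '[[0.024,0,0,0,0],[0.024,0,0,0,0],[0.024,0,0,0,0],[0.024,0,0,-0.02,0],[0.024,0,0,-0.05,0],[0.026,0.005,-0.03,-0.05,0],[0.026,0.006,-0.066,-0.05,0],[0.026,0.006,-0.066,-0.05,0],[0.026,0.006,-0.066,-0.05,0],[0.026,0.006,-0.066,-0.05,0]]'|egrep "t:"; python3 -c "
from h import *
go(.489,-.3848,.0395,-.02)"
```

```text
t: 59.0
ee_rot: [3.141, -0.0, 3.12]
t 59.0 pos [ 0.4882 -0.3842  0.0895] yaw 3.12 -> d [-0.0008 -0.0006  0.05  ] turn -0.001 dist 0.05
```

```bash
python3 -m creep '[[0.026,0,0,0.02,0],[0.026,0,0,0.04,0],[0.026,0,0,0.05,0],[0.026,0,0,0.0505,0],[0,0,0,0.0505,0],[0,0,0,0.0505,0],[0,0,0,0.0505,0],[0,0,0,0.0505,0],[0,0,0,0.0505,0]]' 12|egrep "pos|force|width"; python3 -m creep '[[0,-0.002,0,-0.0008,0],[0,-0.004,0,-0.0016,0],[0,-0.006,0,-0.0024,0],[0,-0.006,0,-0.0024,0],[0,-0.006,0,-0.0024,0]]'|egrep "pos|force|width"; python3 -m creep '[[0.024,0,0,0,0],[0.024,0,0,0,0],[0.024,0,0,0,0],[0.024,0,0,-0.02,0],[0.024,0,0,-0.05,0],[0.026,0.03,0.04,-0.1,0],[0.03,0.04,0.25,-0.12,0],[0.03,0.04,0.45,-0.12,0],[0.03,0.04,0.45,-0.12,0],[0.03,0.04,0.45,-0.12,0],[0.03,0.04,0.45,-0.12,0],[0.03,0.04,0.45,-0.12,0],[0.03,0.04,0.45,-0.12,0],[0.03,0.04,0.45,-0.12,0],[0.03,0.04,0.45,-0.12,0],[0.03,0.04,0.45,-0.12,0],[0.03,0.04,0.45,-0.12,0],[0.03,0.04,0.45,-0.12,0]]'|egrep "t:|pos"; python3 chk.py r16
```

```text
eef_pos: [0.4887, -0.3844, 0.0402]
force: [-0.4, 0.3, 0.4]
width: 0.0127
gripper_force: 12.0
eef_pos: [0.494, -0.3843, 0.042]
force: [-4.6, 0.7, 4.4]
width: 0.0124
gripper_force: 12.0
t: 61.67
eef_pos: [0.4641, 0.0699, 0.1625]
ee_rot: [3.14, 0.002, 3.126]
t 61.7167
red 363 194 [49 52 52 52 50 49 52 52 52 52]  butt 216..223  [(157, 59, 60), (157, 58, 58), (159, 57, 57), (152, 56, 56), (108, 82, 83), (157, 160, 162), (214, 216, 217), (214, 212, 207)]
red 364 194 [83 84 85 73 57 56 59 61 61 61]  butt 216..223  [(172, 62, 62), (172, 63, 63), (170, 60, 59), (153, 54, 55), (108, 77, 77), (154, 157, 158), (211, 212, 214), (206, 205, 200)]
red 365 194 [129 132 124  92  62  60  63  63  64  64]  butt 216..223  [(149, 58, 57), (143, 57, 57), (137, 54, 54), (124, 54, 54), (105, 83, 83), (159, 157, 159), (213, 214, 215), (204, 204, 199)]
thick 384 200 [108 104  99  78  54  47  50  52  51  50]  butt 216..223  [(47, 47, 50), (45, 46, 50), (43, 45, 54), (50, 52, 60), (102, 103, 104), (183, 184, 185), (211, 212, 213), (192, 192, 191)]
thick 385 200 [184 182 175 131  69  50  52  55  54  57]  butt 216.
[... 779 characters left out ...]
 46, 49), (41, 41, 46), (47, 47, 44), (111, 106, 51), (192, 186, 107), (196, 194, 182), (205, 205, 209), (217, 219, 222)]
cap 430 196 [94 97 96 85 57 43 46 48 48 50]  butt 216..223  [(54, 54, 53), (51, 51, 52), (54, 53, 48), (119, 115, 53), (199, 195, 108), (195, 195, 179), (203, 204, 207), (218, 219, 222)]
cap 431 196 [155 167 171 155  86  47  49  52  52  54]  butt 216..223  [(61, 60, 54), (57, 54, 50), (61, 59, 48), (113, 108, 57), (176, 173, 114), (196, 195, 189), (206, 206, 210), (218, 219, 221)]
cap 432 196 [130 135 138 125  72  46  50  54  53  51]  butt 216..223  [(51, 50, 45), (49, 48, 46), (50, 47, 42), (80, 78, 55), (141, 139, 121), (195, 196, 197), (210, 211, 213), (219, 220, 223)]
```

Thick, slim and cap are back at home: thick's butt row values match the earlier state and cap's yellow is visible again at rows 219–220. Red still needs about 2.5 mm.

```bash
python3 -m creep '[[0.026,-0.01,-0.13,0,0],[0.026,-0.01,-0.13,0,0],[0.026,-0.01,-0.13,0,0],[0.026,-0.026,-0.262,0.04,0],[0.026,-0.026,-0.262,0.04,0],[0.026,-0.026,-0.262,0.04,0],[0.026,-0.026,-0.262,0.07,0],[0.026,-0.026,-0.262,0.07,0],[0.026,-0.026,-0.262,0.07,0],[0.026,-0.026,-0.262,0.07,0],[0.026,-0.026,-0.262,0.07,0],[0.026,-0.026,-0.262,0.07,0]]'>/dev/null; python3 -c "
from h import *
go(.4915,-.192,.038,-.02)"
```

```text
t 62.72 pos [ 0.4849 -0.1955  0.0932] yaw 3.123 -> d [-0.0065  0.0036  0.0552] turn 0.001 dist 0.056
```

```bash
python3 -m creep '[[0.026,-0.0065,0.0036,0.02,0],[0.026,-0.0065,0.0036,0.04,0],[0.026,-0.0065,0.0036,0.055,0],[0.026,-0.0065,0.0036,0.055,0],[0.026,-0.0065,0.0036,0.055,0],[0,-0.0065,0.0036,0.055,0],[0,-0.0065,0.0036,0.055,0],[0,-0.0065,0.0036,0.055,0],[0,-0.0065,0.0036,0.055,0],[0,-0.0065,0.0036,0.055,0]]' 12|egrep "pos|force|width"; python3 -m creep '[[0,-0.002,0,-0.0008,0],[0,-0.004,0,-0.0016,0],[0,-0.004,0,-0.0016,0],[0,-0.004,0,-0.0016,0]]'|egrep "pos|force|width"
```

```text
eef_pos: [0.4915, -0.1926, 0.0379]
force: [0.1, 2.2, 6.2]
width: 0.0118
gripper_force: 12.0
eef_pos: [0.493, -0.1928, 0.0385]
force: [-5.1, 1.5, 6.9]
width: 0.0116
gripper_force: 12.0
```

```bash
python3 -m creep '[[0,-0.0015,0,-0.0006,0],[0,-0.003,0,-0.0012,0],[0,-0.003,0,-0.0012,0],[0,-0.003,0,-0.0012,0]]'|egrep "pos|force|width"; python3 -m creep '[[0.026,0,0,0,0],[0.026,0,0,0,0],[0.026,0,0,0,0],[0.026,0,0,-0.02,0],[0.026,0,0,-0.05,0],[0.026,0.03,0.04,-0.1,0],[0.03,0.04,0.25,-0.12,0],[0.03,0.04,0.25,-0.12,0],[0.03,0.04,0.25,-0.12,0],[0.03,0.04,0.25,-0.12,0],[0.03,0.04,0.25,-0.12,0],[0.03,0.04,0.25,-0.12,0],[0.03,0.04,0.25,-0.12,0],[0.03,0.04,0.25,-0.12,0]]'|egrep "t:|pos"; python3 chk.py r17 | head -7
```

```text
eef_pos: [0.4951, -0.1929, 0.0393]
force: [-6.0, 0.6, 7.6]
width: 0.0114
gripper_force: 12.1
t: 65.38
eef_pos: [0.463, 0.0596, 0.1601]
ee_rot: [3.141, 0.001, 3.124]
t 65.4333
red 363 194 [43 48 48 48 50 49 53 54 51 51]  butt 216..223  [(154, 58, 58), (149, 56, 56), (135, 55, 54), (90, 64, 62), (106, 103, 103), (174, 175, 178), (217, 217, 219), (213, 211, 206)]
red 364 194 [82 76 64 56 55 57 58 61 60 60]  butt 216..223  [(172, 63, 63), (167, 61, 60), (153, 60, 60), (90, 61, 60), (103, 100, 100), (175, 177, 179), (214, 215, 217), (206, 204, 199)]
red 365 194 [139 122  92  65  59  63  62  64  63  65]  butt 216..223  [(156, 57, 58), (150, 59, 58), (138, 57, 57), (88, 61, 61), (104, 104, 104), (174, 175, 178), (215, 216, 218), (204, 202, 197)]
thick 384 200 [107 103 100  78  52  47  49  50  51  50]  butt 216..223  [(47, 48, 51), (47, 48, 53), (43, 44, 53), (50, 51, 60), (103, 104, 104), (183, 184, 185), (212, 212, 214), (191, 191, 190)]
thick 385 200 [181 182 174 132  68  50  53  55  55  55]  butt 216..223  [(54, 54, 52), (52, 52, 50), (49, 50, 49), (48, 50, 49), (71, 71, 70), (150, 151, 152), (214, 215, 218), (211, 212, 213)]
thick 386 200 [142 143 136 106  66  50  52  56  57  57]  butt 216..223  [(55, 56, 55), (56, 56, 55), (54, 54, 54), (53, 53, 53), (66, 64, 63), (132, 133, 133), (213, 214, 216), (224, 225, 228)]
```

Thick is unchanged. Red now looks about 2 mm short of the cleat (shoulder row ≈195.9), so I'll ease it down 2 mm, controlled by displacement.

```bash
python3 -m creep '[[0.026,-0.01,-0.13,0,0],[0.026,-0.01,-0.13,0,0],[0.026,-0.01,-0.13,0,0],[0.026,-0.033,-0.251,0.04,0],[0.026,-0.033,-0.251,0.04,0],[0.026,-0.033,-0.251,0.04,0],[0.026,-0.033,-0.251,0.07,0],[0.026,-0.033,-0.251,0.07,0],[0.026,-0.033,-0.251,0.07,0],[0.026,-0.033,-0.251,0.07,0],[0.026,-0.033,-0.251,0.07,0],[0.026,-0.033,-0.251,0.07,0]]'>/dev/null; python3 -c "
from h import *
go(.496,-.192,.039,-.02)"
```

```text
t 66.43 pos [ 0.4916 -0.1929  0.0912] yaw 3.123 -> d [-0.0044  0.001   0.0522] turn 0.001 dist 0.052
```

```bash
python3 -m creep '[[0.026,-0.0044,0.001,0.02,0],[0.026,-0.0044,0.001,0.04,0],[0.026,-0.0044,0.001,0.052,0],[0.026,-0.0044,0.001,0.052,0],[0.026,-0.0044,0.001,0.052,0],[0,-0.0044,0.001,0.052,0],[0,-0.0044,0.001,0.052,0],[0,-0.0044,0.001,0.052,0],[0,-0.0044,0.001,0.052,0]]' 5|egrep "pos|force|width"; python3 -m creep '[[0,0.001,0,0.0004,0],[0,0.002,0,0.0008,0],[0,0.002,0,0.0008,0],[0,0.002,0,0.0008,0]]'|egrep "pos|force|width"; python3 -m creep '[[0.026,0,0,0,0],[0.026,0,0,0,0],[0.026,0,0,0,0],[0.026,0,0,-0.02,0],[0.026,0,0,-0.05,0],[0.026,0.03,0.04,-0.1,0],[0.03,0.04,0.25,-0.12,0],[0.03,0.04,0.25,-0.12,0],[0.03,0.04,0.25,-0.12,0],[0.03,0.04,0.25,-0.12,0],[0.03,0.04,0.25,-0.12,0],[0.03,0.04,0.25,-0.12,0],[0.03,0.04,0.25,-0.12,0],[0.03,0.04,0.25,-0.12,0],[0.03,0.04,0.25,-0.12,0],[0.03,0.04,0.25,-0.12,0]]'|egrep "t:|pos"; python3 chk.py r18
```

```text
eef_pos: [0.4958, -0.1927, 0.0387]
force: [-0.5, 0.3, 4.0]
width: 0.0125
gripper_force: 5.0
eef_pos: [0.4944, -0.1929, 0.038]
force: [0.3, -0.4, 6.9]
width: 0.0125
gripper_force: 5.0
t: 68.85
eef_pos: [0.4577, 0.0572, 0.1564]
ee_rot: [-3.141, -0.001, 3.12]
t 68.9
red 363 194 [48 48 51 49 50 51 51 53 52 51]  butt 216..223  [(157, 60, 60), (150, 57, 56), (146, 55, 54), (120, 58, 58), (94, 84, 84), (158, 159, 162), (213, 214, 215), (213, 211, 207)]
red 364 194 [81 81 77 59 55 58 59 59 61 60]  butt 216..223  [(171, 62, 62), (166, 61, 60), (160, 56, 58), (128, 57, 56), (98, 84, 84), (154, 155, 155), (213, 213, 215), (206, 204, 199)]
red 365 194 [136 129 118  74  59  60  62  62  62  64]  butt 216..223  [(154, 58, 58), (143, 57, 56), (133, 54, 53), (108, 55, 55), (99, 86, 86), (160, 158, 159), (212, 213, 215), (203, 201, 197)]
thick 384 200 [109 104 100  78  52  47  49  51  51  50]  butt 216..223  [(48, 48, 50), (46, 47, 53), (42, 44, 53), (48, 50, 59), (102, 102, 103), (181, 182, 183), (210, 210, 213), (190, 191, 190)]
thick 385 200 [181 181 173 130  69  51  52  54  55  55]  butt 216..223 
[... 774 characters left out ...]
 47, 50), (43, 44, 47), (48, 47, 44), (112, 106, 49), (193, 187, 108), (195, 193, 182), (202, 204, 208), (217, 218, 221)]
cap 430 196 [92 96 95 87 58 44 46 48 48 49]  butt 216..223  [(53, 53, 53), (51, 50, 51), (54, 53, 47), (121, 116, 53), (198, 194, 107), (195, 194, 178), (203, 204, 208), (217, 219, 222)]
cap 431 196 [153 163 167 155  86  48  48  51  51  54]  butt 216..223  [(60, 60, 52), (56, 55, 50), (63, 61, 48), (117, 113, 59), (177, 173, 114), (196, 195, 188), (206, 207, 210), (218, 219, 222)]
cap 432 196 [136 134 136 124  73  47  50  52  53  53]  butt 216..223  [(51, 50, 45), (47, 46, 42), (49, 48, 42), (84, 80, 56), (140, 137, 119), (194, 195, 196), (207, 208, 211), (217, 218, 221)]
```

All four shoulders now sit at consistent offsets with the butts at the cleat's inner face, and the arm is clear. Handing in.

```bash
python3 -c "
from station import arm
print(arm.job_done())"
```

```text
the job is handed in; nothing more can be done
None
```

I handed the job in at about 69 s with all four screwdrivers in their own colour cut-outs, blades up the slope; the hand-in gave no verdict. The last measurements put the handle ends at the cleat to within about 2 mm, after I had dragged them too far into it and pulled them back. I also pressed up to 57 N through the gripper while placing the red one, probably fingertips on the foam edge. The marker was unmoved and the tweezers area practically unchanged when last checked, about 44 s before hand-in.

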